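Press a flanged bush home with a ratchet arbor press

TASK

Slide the ring that lies on the press table along it until it is fully home in the V-stop under the ram. Then work the ratchet lever up and down to press the brass bush in until its flange is tight on the ring and the lever goes firm under your hand; stop there, as forcing it further spoils the flange. Leave the lever raised and everything else on the bench undisturbed.

Things in the scene. Friction and masses are not known exactly. Their poses are not given: they have to be found in the camera images.
- press: Grey cast C-frame arbor press fixed to the bench. Origin on the bench top straight under the ram's axis; x points away from the loading side, y to the column, z up. Smooth steel table plate 160 mm wide in y, top 55 mm above the bench, from x -205 to x +75 mm: the ring slides on it in +x. Column: 56 mm wide in x, y from 88 to 148 mm.
- press_head (a point): Centre of the underside of the press head, 170 mm above the bench; the head measures 72 mm in x, y -35 to +60 mm, and is 130 mm high. A gripper that pushes the ring from the -x side clears it when tilted back by about 20 degrees (top towards -x).
- nest (a point): Point on the table plate on the ram's axis where the centre of the ring's underside lies when the ring is fully home in the V-stop: two dark steel bars, 14 mm high, on the press's +x side, that touch the ring's outside 52 degrees either side of +x. Axes as the press's.
- ring: Turned aluminium ring, outer diameter 100 mm, 36 mm high, bore 50 mm, 0.45 to 0.7 kg, loose, lying flat on the table plate 90 to 125 mm before the nest and up to 22 mm to either side. Origin: centre of its underside, z up.
- bush: Brass bush, flange 62 mm in diameter and 5 mm thick, bore 40 mm, already started square in the ring's bore: it moves with the ring and slides down in it against about 25 N. Origin: centre of the flange's underside. In the ring's frame z is 47 to 50 mm at the start, 36 mm when tight on the ring. 60 to 100 N from the ram is a firm seat; over 130 N spoils the flange.
- ram: Square steel ram in the press head with a round nose 56 mm in diameter, moving straight down. Origin: centre of the nose's underside, 120 to 128 mm above the bench at the start. It goes down 15 mm per rad of the lever's working swing and stays where it is while the lever is raised. Seating the bush takes 24 to 32 mm, two to three full swings.
- lever (a joint): Ratchet lever, rad. 0: level, along the press's -y. Positive: knob down, the pressing stroke, which carries ratchet wheel and ram along; negative: raised. Stops at -0.42 and +0.66. Going up it clicks back over the 20-tooth wheel (0.314 rad a notch), so up to a notch of idle travel comes before the ram moves again. It is balanced by a steel ball on its tail and stays where it is left.
- lever_knob (a point): Centre of the black ball knob, 34 mm in diameter, at the lever's free end, 190 mm from the pivot. Grip it from above with the fingers on its sides along the press's x; the 13 mm lever rod leaves it towards the pivot. Force along its path while moving: lifting about 1 N; pressing under 1 N idle, 1 N driving the free ram, 3 N while the bush slides.
- lever_pivot (a point): Centre of the lever's hub, on the shaft along the press's x, 250 mm above the bench; the knob swings about it in the press's y-z plane, x 60 mm. Once the flange is on the ring the force at the knob climbs by 0.08 N per N of ram force, over some 35 mm of knob travel: 4.5 N is about 45 N at the ram, 7 N about 75 N, 11 N about 130 N; held still it reads 1 to 2 N less.
- spare_bush: Loose spare brass bush standing on its flange on the bench, 62 mm in diameter, 31 mm high; leave alone. Origin: centre of its underside.
- done_ring: Finished aluminium ring with its bush, 100 mm in diameter, 41 mm high, on the bench; leave alone. Origin: centre of its underside.
- mallet: Soft-faced mallet lying on the bench, wooden handle 200 mm long, head 110 mm wide; leave alone. Origin: at the head end of the handle, on the bench.
- oil_bottle: Clear oil bottle, 52 mm in diameter, 130 mm high; leave alone. Origin: centre of its underside.
- spanner: Steel spanner lying on the bench; leave alone. Origin: middle of its underside.
Things that resemble listed ones, but are neither listed nor needed, are in the scene too. Leave any blue or purple look-alike of the ring alone.

How it is judged:
By the outcome, as a careful person would: the job done as asked, in the order asked, and still so for the second after the job is handed in, with the robot touching nothing.
It also fails if it takes over 72 s, if anything falls off the work surface, if the arm or the gripper's body presses on something with over 40 N, if the wrist force passes 120 N, or if a joint passes its speed limit or range.

ROBOT

A 6-joint arm with a two-finger parallel gripper is mounted at the origin on the work surface. World frame = base frame: x ahead of the robot, y to its left, z up, the work surface at z = 0. Lengths are in m, angles in rad, forces in N, time in s.
With the tool pointing down it reaches from about 0.35 to 0.85 m from the base axis. Payload 8.1 kg.
Tool frame: the origin (TCP) lies midway between the tips of the shut fingers; the grasp point (between the pads) lies 19 mm behind it; z points along the fingers, y is the direction in which the jaws open and shut (so a half turn about z gives the same grasp; the last joint's range is limited). The gripper opens to 93 mm and grips with 3 to 60 N. Pads are 15 mm wide; open, the fingers measure 128 mm over their backs; the gripper's body (75 mm by 188 mm) begins 65 mm behind the grasp point.
Start: joints at [-1.302, 0.13, 1.488, -0, 1.523, -0.085], TCP at [0.208, -0.563, 0.219] pointing down, gripper open.
Joint ranges: [-2.96, 2.96], [-0.89, 2.26], [0.02, 2.5], [-1.34, 4.48], [0, 2.73], [-2.66, 2.66]. Speed limits (rad/s): [2.39, 2.39, 2.79, 3.14, 3.14, 3.14].

INTERFACE

Orientations are given as a rotation vector (axis times angle).
In Python, from plant import robot, optics, ticket gives the robot as it stands.
- The arm moves only by the tool send_rows, never from a script. Its argument "targets" is a list of rows, each a list of 3 entries, a list of its own where there are three numbers: the opening, from -1 (shut) to 1 (fully open), then the shift along the tool's x, y, z in mm, then the turn about the tool's z in rad. A call has 1 to 12 rows; each row shifts and turns the commanded pose from where the row before left it, along the tool's axes as they then stand; what a row does not reach is not made up. A row lasts 1/10 s, in which the tool goes at most 50 mm and 8.59 degrees, less where a joint would pass 70% of its speed; a pose out of reach is approached as far as the arm can. A call with a gripper value outside its range is refused whole. The fingers move at their own pace and stop on an object; "newtons" is the grip in N (left out, the last holds). Time passes only in rows, so rows that do not move let the fingers close. It gives the time, the measured TCP pose, the force and the opening at its end, in the units of the state.
- robot.read_state(): the state, without advancing time (a new reading comes with each control period).
- optics.read_camera(name): name is "scene" or "top" or "wrist"; returns a dict with "color" (480x640x3 uint8, red, green, blue), "K" (3x3 intrinsics, pixels), "k1" (the pictures are not rectified: a ray, as slopes to the right and down, at radius r is drawn at 1 + k1 r^2 times it, then the intrinsics apply), "position" and "orientation" of the camera in the world. Camera axes: x right, y up, looking along -z (the intrinsics and any distortion apply to the point x, -y, -z); pixel columns grow to the right and rows downward; lengths in m; the calibration is good to about 2 mm. A picture is of the moment at which its call begins. There is no depth.
- ticket.close_job(): hands the job in, once; it reports no verdict.
Trained networks look in the newest picture that a camera, given by its name, has taken for a name from the list of things; names that differ only in an ending like _2 or _b are one class to them, and where a whole thing is asked for, a point or a joint stands for the part that bears it (a point fixed in the world has none). Each returns a list of dicts, best first, with "confidence" (0 to 1); they miss things now and then, are a little off and sometimes report something else, mostly with a low value. They report only what shows in the picture. A call takes as long as a camera call. They do not tell look-alikes from the thing itself.
- optics.cut_out(camera, name): "region" (480x640 bool, what is visible of it) and "point" ([column, row] in pixels, amid what is visible of it).
The state is a dict: "t": time; "q": joint angles; "dq": joint speeds; "joint_torque": joint torques, N m; "tool_pos": TCP position; "orientation": TCP orientation; "force": force on the tool from outside, world axes, zero at the start; "wrist_torque": the same for the moment, N m; "opening": finger opening in m.
Only numpy, scipy, OpenCV 4.12 (cv2) and the standard library are available. Lean on these libraries where they do the work, as an engineer would, in place of code of your own. Each camera call takes 0.05 s, during which the arm holds its last target.

## Working session

There is one attempt and no reset: what is moved stays moved. The work goes in short steps, Python scripts to look and compute and a tool call to move; the robot and the scene stay as the last step left them, time stands still between calls to the robot, and variables do not carry over. Pictures are saved under pics/ and viewed, and the job is handed in when it is done.

Besides the shell and the picture viewer there is one more tool, called after "Emit:" as a command line: name --argument value ..., lists and objects as JSON in quotes. send_rows: Moves the arm, as the interface text tells. Its arguments: {"type":"object","properties":{"targets":{"type":"array","items":{"type":"array"}},"newtons":{"type":"number"}},"required":["targets"]}

```bash
ls -la; mkdir -p pics; cat > h.py <<'E'
import numpy as np, cv2
from scipy.spatial.transform import Rotation as R
def rot(o):
    o=np.array(o,float)
    return o if o.shape==(3,3) else R.from_rotvec(o).as_matrix()
def ray(c,px):
    K=np.array(c["K"]);k=c["k1"]
    d=np.array([(px[0]-K[0,2])/K[0,0],(px[1]-K[1,2])/K[1,1]])
    s=d.copy()
    for _ in range(30): s=d/(1+k*(s@s))
    v=rot(c["orientation"])@np.array([s[0],-s[1],-1.0])
    return np.array(c["position"],float),v
def atz(c,px,z):
    p,v=ray(c,px); return p+v*(z-p[2])/v[2]
def proj(c,P):
    K=np.array(c["K"]);q=rot(c["orientation"]).T@(np.array(P,float)-np.array(c["position"]))
    s=np.array([q[0]/-q[2],-q[1]/-q[2]]);s=s*(1+c["k1"]*(s@s))
    return K[:2,:2]@s+K[:2,2]
def tri(c1,p1,c2,p2):
    A=np.zeros((3,3));b=np.zeros(3)
    for c,p in((c1,p1),(c2,p2)):
        o,v=ray(c,p);v=v/np.linalg.norm(v);M=np.eye(3)-np.outer(v,v);A+=M;b+=M@o
    return np.linalg.solve(A,b)
def save(c,n): cv2.imwrite("pics/"+n,cv2.cvtColor(c["color"],cv2.COLOR_RGB2BGR))
E
python3 - <<'E'
from plant import robot, optics, ticket
from h import *
import pickle
s=robot.read_state();print(s)
C={}
for n in("scene","top"):
    c=optics.read_camera(n);save(c,n+"0.png");C[n]=c
    print(n,c["K"],c["k1"],c["position"],c["orientation"])
    for t in ["press","ring","bush","ram","lever","lever_knob","lever_pivot","nest","press_head","done_ring","spare_bush"]:
        try:
            print(t,[(round(d["confidence"],2),np.round(d["point"],1).tolist(),int(d["region"].sum())) for d in optics.cut_out(n,t)])
        except Exception as e: print(t,e)
pickle.dump(C,open("c0.pkl","wb"))
E
```

```text
total 12
drwxr-xr-x  3 agent agent 4096 Dec  7 15:33 .
drwxr-xr-x 23 root  root  4096 Dec  7 15:33 ..
drwxr-xr-x  2 agent agent 4096 Dec  7 15:33 pics
{'t': 0.0, 'q': array([-1.30237710e+00,  1.31142227e-01,  1.48928926e+00,  8.38294843e-06,
        1.52302213e+00, -8.54244540e-02]), 'dq': array([ 3.56061104e-04,  5.03309223e-04,  2.39270421e-03,  3.19298809e-04,
       -9.93411983e-05,  2.33378894e-04]), 'joint_torque': array([ 7.51576881e-04, -5.59849405e+01, -4.91752481e+01,  7.67403748e-02,
        3.57854879e-02, -1.36710655e-04]), 'tool_pos': array([ 0.20775844, -0.56226039,  0.2175933 ]), 'orientation': array([-3.09072784e+00, -5.52594335e-01,  2.53844546e-04]), 'force': array([-0.14871634,  0.1221086 ,  0.71086156]), 'wrist_torque': array([-0.02766718,  0.026911  , -0.03168418]), 'opening': 0.09298884776236412}
scene [[549.21029908   0.         321.85631328]
 [  0.         549.21029908 233.86088695]
 [  0.           0.           1.        ]] -0.033096783879007566 [ 1.25121143 -0.42514538  1.03004328] [0.70031141 0.38371856 0.9896811 ]
press [(0.6, [351.9, 246.0], 14003)]
ring
[... 813 characters left out ...]
57896573]
press [(0.67, [295.4, 233.7], 9949)]
ring [(0.97, [239.8, 319.1], 1162), (0.9, [375.6, 344.0], 1207), (0.82, [386.5, 182.9], 1066), (0.68, [372.6, 290.7], 1062), (0.56, [317.1, 271.7], 1195)]
bush [(0.87, [387.3, 351.1], 333), (0.82, [382.9, 272.6], 204), (0.82, [394.8, 172.2], 308), (0.78, [226.6, 315.7], 300), (0.72, [310.2, 263.4], 327)]
ram [(0.85, [307.9, 211.1], 283)]
lever [(0.77, [320.8, 191.8], 1137)]
lever_knob [(0.66, [314.5, 194.6], 1042), (0.45, [487.9, 251.6], 567)]
lever_pivot [(0.98, [299.4, 232.6], 10153)]
nest [(0.59, [298.9, 237.9], 10088)]
press_head [(0.95, [293.1, 235.0], 10312)]
done_ring [(0.57, [168.6, 241.0], 1202)]
spare_bush [(0.71, [334.7, 185.9], 264)]
```

View pics/scene0.png

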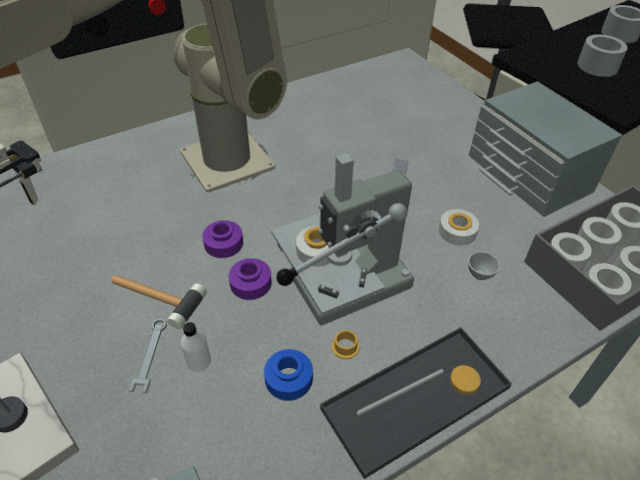

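View pics/top0.png

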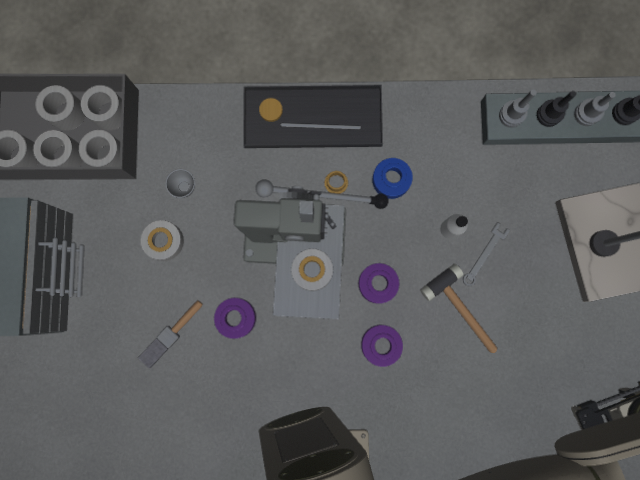

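```bash
python3 - <<'E'
import cv2,pickle
C=pickle.load(open("c0.pkl","rb"))
a=C["scene"]["color"][150:320,190:440,::-1];cv2.imwrite("pics/s0z.png",cv2.resize(a,None,fx=3.2,fy=3.2,interpolation=cv2.INTER_CUBIC))
a=C["top"]["color"][150:340,210:430,::-1];cv2.imwrite("pics/t0z.png",cv2.resize(a,None,fx=3.1,fy=3.1,interpolation=cv2.INTER_CUBIC))
E
```

```text
(no output)
```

View pics/s0z.png

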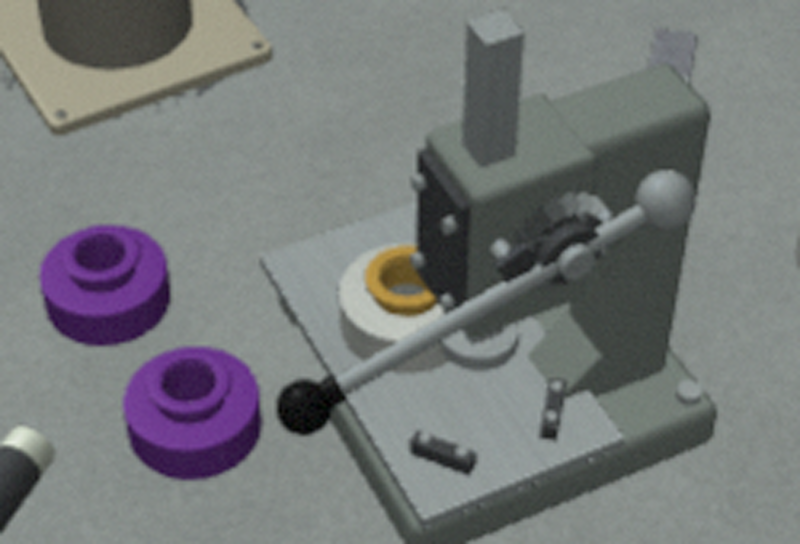

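View pics/t0z.png

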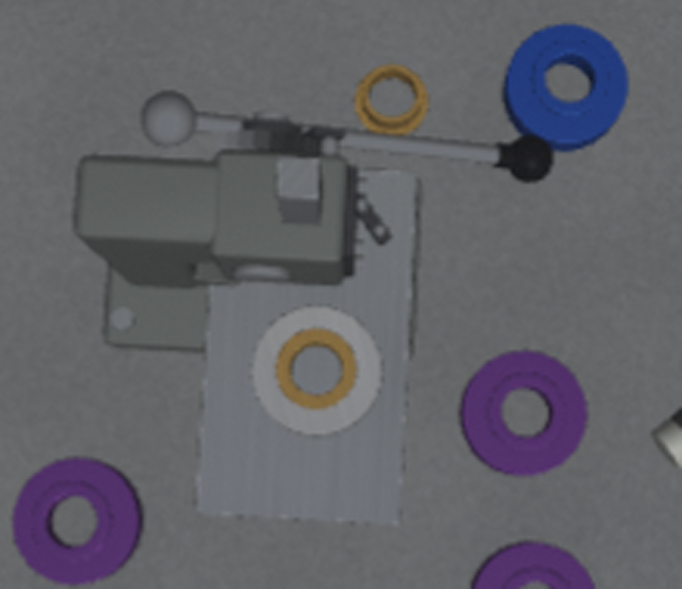

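The scene view shows the press with the white ring and brass bush at about (315,240) and the black knob at (286,277). In the top view the ring is at (312,269) and the knob at (380,201). The purple and blue rings are look-alikes. Next I fit the press pose.

```bash
cat > fit.py <<'E'
from h import *
import pickle
from scipy.optimize import least_squares
C=pickle.load(open("c0.pkl","rb"))
s=lambda u,v:(u/3.2+190-.3,v/3.2+150-.3)
t=lambda u,v:(u/3.1+210-.3,v/3.1+150-.3)
obs=[("scene",(-205,-80,55),s(262,260)),("scene",(75,-80,55),s(425,520)),("scene",(75,80,55),s(621,437)),
("top",(-205,80,55),t(198,512)),("top",(-205,-80,55),t(398,523)),("top",(75,-80,55),t(418,172)),
("top",(-36,-35,300),t(345,281)),("top",(36,-35,300),t(349,160)),("scene",(36,-35,300),s(468,205))]
def T(p,P):
    c,sn=np.cos(p[2]),np.sin(p[2]);x,y,z=np.array(P)/1000
    return np.array([p[0]+c*x-sn*y,p[1]+sn*x+c*y,z])
f=lambda p:np.concatenate([proj(C[n],T(p,P))-np.array(q) for n,P,q in obs])
r=least_squares(f,[.5,0,0],loss="soft_l1")
if __name__=="__main__":
    print(r.x);print(f(r.x).reshape(-1,2).round(1))
    for n,P,q in obs: print(n,P,(atz(C[n],q,P[2]/1000)-T(r.x,P)).round(4))
    k=tri(C["scene"],s(303,406),C["top"],t(526,159));print("knob",k)
    pv=T(r.x,(60,0,250));print("pivot",pv)
    d=k-pv;c,sn=np.cos(r.x[2]),np.sin(r.x[2])
    l=np.array([c*d[0]+sn*d[1],-sn*d[0]+c*d[1],d[2]]);print("knob rel",l,np.linalg.norm(l[1:]),"lever",np.arctan2(-l[2],-l[1]))
    # ring
    img=C["top"]["color"].astype(int)
    rc=atz(C["top"],t(316,370),.091);bc=atz(C["top"],t(316,368),.055+.048+.005)
    for z in(rc,bc):
        d=z-T(r.x,(0,0,0));print("ring press frame",z,c*d[0]+sn*d[1],-sn*d[0]+c*d[1])
E
python3 fit.py
```

```text
[ 0.58344093  0.02860547 -0.05994252]
[[-1.1 -2.6]
 [-0.5 -1.1]
 [ 1.2 -1. ]
 [-1.6  0.1]
 [-0.  -0.1]
 [-1.4 -0.6]
 [ 1.9 -6.4]
 [ 2.3 -2.4]
 [-0.5 -1.6]]
scene (-205, -80, 55) [ 0.0092 -0.0017  0.    ]
scene (75, -80, 55) [ 0.0029 -0.0006  0.    ]
scene (75, 80, 55) [ 0.0011 -0.0041  0.    ]
top (-205, 80, 55) [ 0.0003 -0.0038 -0.    ]
top (-205, -80, 55) [-0.0002 -0.0001 -0.    ]
top (75, -80, 55) [-0.0015 -0.0034 -0.    ]
top (-36, -35, 300) [-0.013   0.0039  0.    ]
top (36, -35, 300) [-0.0049  0.0047  0.    ]
scene (36, -35, 300) [ 0.0042 -0.0016  0.    ]
knob [ 0.63255578 -0.13089167  0.19655696]
pivot [0.64333317 0.02501108 0.25      ]
knob rel [-0.00141843 -0.15626838 -0.05344304] 0.1651543692750037 lever 0.3295258610747914
ring press frame [0.49110868 0.02319123 0.091     ] -0.09184207235977387 -0.010935837502173133
ring press frame [0.49130172 0.02283817 0.108     ] -0.0916282337774631 -0.011276700927196221
```

```bash
cat > ov.py <<'E'
from fit import *
import sys
def box(x0,x1,y0,y1,z0,z1):
    P=[(x,y,z) for x in(x0,x1) for y in(y0,y1) for z in(z0,z1)]
    return [(P[i],P[j]) for i in range(8) for j in range(i) if sum(a!=b for a,b in zip(P[i],P[j]))==1]
def draw(n,p,crop,f,out,lev=None):
    x0,x1,y0,y1=crop
    im=cv2.resize(C[n]["color"][y0:y1,x0:x1,::-1],None,fx=f,fy=f,interpolation=cv2.INTER_CUBIC).copy()
    g=lambda P:tuple(int(v) for v in ((proj(C[n],T(p,P))-(x0,y0)+.5)*f))
    for b,col in((box(-205,75,-80,80,55,55),(0,255,0)),(box(-36,36,-35,60,170,300),(0,0,255)),(box(-28,28,88,148,0,300),(255,0,0))):
        for a,c in b: cv2.line(im,g(a),g(c),col,1)
    if lev is not None:
        k=(60,-190*np.cos(lev),250-190*np.sin(lev));cv2.line(im,g((60,0,250)),g(k),(0,255,255),1)
    cv2.imwrite("pics/"+out,im)
if __name__=="__main__":
    k=tri(C["scene"],s(303,406),C["top"],t(526,159))
    for n,q in(("scene",s(303,406)),("top",t(526,159))): print(n,proj(C[n],k)-np.array(q))
    draw("scene",r.x,(190,440,150,320),3.2,"ov_s1.png",.33);draw("top",r.x,(210,430,150,340),3.1,"ov_t1.png",.33)
E
python3 ov.py
```

```text
scene [ 0.15441769 -0.00754121]
top [0.12384859 0.05666657]
```

View pics/ov_s1.png

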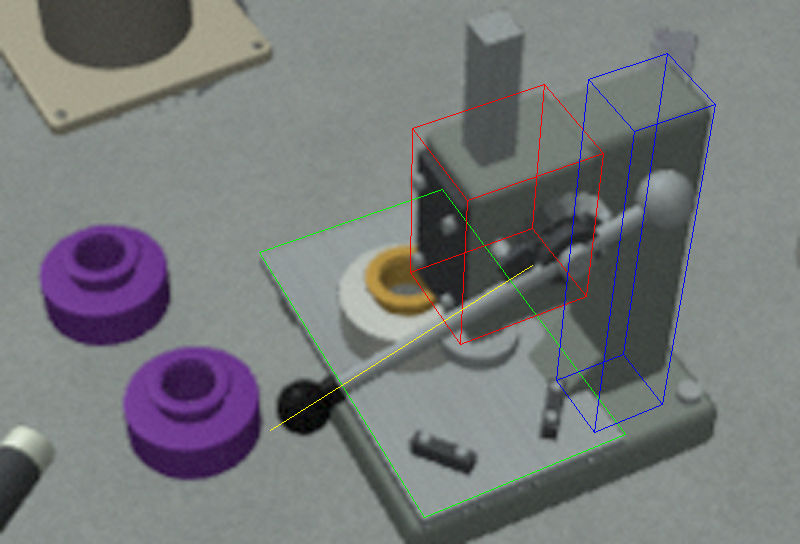

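View pics/ov_t1.png

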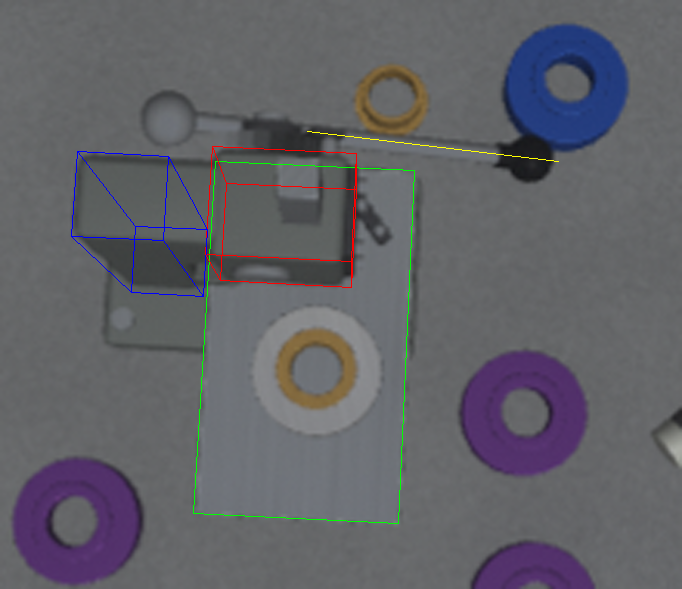

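Emit:
send_rows --targets '[[-1,[0,30,-40],0],[-1,[0,30,-40],0],[-1,[0,30,-40],0],[-1,[0,50,0],0],[-1,[0,50,0],0],[-1,[0,50,0],0],[-1,[0,50,0],0]]'

```text
t: 1.9
tool_pos: [0.2859, -0.7758, 0.3411]
orientation: [3.086, 0.552, 0.002]
force: [0.7, -1.3, 0.6]
opening: 0.0418
```

```bash
cat > st.py <<'E'
from plant import robot
from h import *
s=robot.read_state();M=rot(s["orientation"])
print("t",round(s["t"],2),"q",s["q"].round(3),"pos",s["tool_pos"].round(4),"\nX",M[:,0].round(3),"Y",M[:,1].round(3),"Z",M[:,2].round(3),"F",s["force"].round(1),"op",round(s["opening"],4))
E
python3 st.py
```

```text
t 1.9 q [-1.28   0.929  0.202  0.     2.004 -0.063] pos [ 0.2859 -0.7758  0.3411] 
X [0.938 0.346 0.   ] Y [ 0.346 -0.938  0.006] Z [ 0.002 -0.006 -1.   ] F [ 0.7 -1.3  0.6] op 0.0418
```

Emit:
send_rows --targets '[[-1,[0,50,0],0],[-1,[0,50,0],0],[-1,[0,50,0],0]]'

```text
t: 2.2
tool_pos: [0.3068, -0.8323, 0.298]
orientation: [3.008, 0.537, 0.025]
force: [-0.6, 0.1, 0.6]
opening: 0.0178
```

```bash
python3 st.py
```

```text
t 2.2 q [-1.278  1.091  0.029  0.006  1.934 -0.058] pos [ 0.3068 -0.8323  0.298 ] 
X [0.938 0.346 0.001] Y [ 0.345 -0.935  0.088] Z [ 0.031 -0.082 -0.996] F [-0.6  0.1  0.6] op 0.0178
```

Emit:
send_rows --targets '[[-1,[0,50,0],0],[-1,[0,50,0],0],[-1,[0,50,0],0],[-1,[0,50,0],0]]'

```text
t: 2.6
tool_pos: [0.3299, -0.8948, 0.2825]
orientation: [2.86, 0.511, 0.061]
force: [-0.7, 0.1, -0.1]
opening: 0.0005
```

```bash
python3 st.py
```

```text
t 2.6 q [-1.277  1.123  0.024  0.014  1.755 -0.055] pos [ 0.3299 -0.8948  0.2825] 
X [ 0.938  0.346 -0.   ] Y [ 0.337 -0.911  0.237] Z [ 0.082 -0.223 -0.971] F [-0.7  0.1 -0.1] op 0.0005
```

Emit:
send_rows --targets '[[-1,[0,50,0],0],[-1,[0,50,0],0],[-1,[0,50,0],0],[-1,[0,-30,0],0],[-1,[0,-30,0],0],[-1,[0,0,0],0]]'

```text
t: 3.2
tool_pos: [0.3337, -0.9047, 0.2669]
orientation: [2.769, 0.495, 0.084]
force: [-0.3, 0.4, -2.2]
opening: 0.0001
```

```bash
python3 st.py
```

```text
t 3.2 q [-1.279  0.893  0.434  0.021  1.482 -0.06 ] pos [ 0.3337 -0.9047  0.2669] 
X [0.938 0.347 0.001] Y [ 0.327 -0.887  0.327] Z [ 0.114 -0.306 -0.945] F [-0.3  0.4 -2.2] op 0.0001
```

```bash
python3 - <<'E'
from fit import *
D=[([-1.3024,.13114,1.4893,1.523],[.20776,-.56226,.21759]),([-1.28,.929,.202,2.004],[.2859,-.7758,.3411]),([-1.278,1.091,.029,1.934],[.3068,-.8323,.298]),([-1.277,1.123,.024,1.755],[.3299,-.8948,.2825]),([-1.279,.893,.434,1.482],[.3337,-.9047,.2669])]
def fk(p,q):
    L1,L2,L3,h=p[:4];a=q[1];b=a+q[2];c=b+q[3]
    return np.array([L1*np.sin(a)+L2*np.sin(b)+L3*np.sin(c),h+L1*np.cos(a)+L2*np.cos(b)+L3*np.cos(c)])
f2=lambda p:np.concatenate([fk(p,q)-[np.hypot(*x[:2]),x[2]] for q,x in D])
r2=least_squares(f2,[.4,.4,.3,.4]);print(r2.x,f2(r2.x).round(4))
print("rambar top",tri(C["scene"],s(495,22),C["top"],t(299,172)))
# refit press using known ring? check tail ball
kb=tri(C["scene"],s(665,198),C["top"],t(168,118));print("tail",kb)
print("hubbolt",tri(C["scene"],s(303,406),C["top"],t(526,159)))
E
```

```text
[0.39071465 0.56066955 0.36676145 0.23421173] [ 0.011   0.0094 -0.0041 -0.001  -0.0037 -0.0045 -0.0034 -0.0048  0.0039
  0.001 ]
rambar top [0.58535122 0.02638773 0.39878246]
tail [0.64944924 0.11869421 0.26763494]
hubbolt [ 0.63255578 -0.13089167  0.19655696]
```

Emit:
send_rows --targets '[[-1,[0,-47,-18],0],[-1,[0,-47,-18],0],[-1,[0,-47,-18],0],[-1,[0,-47,-18],0],[-1,[0,-47,-18],0],[-1,[0,-47,-16],0],[-1,[0,-47,-16],0],[-1,[0,-47,-16],0],[-1,[0,-47,-16],0],[-1,[0,-47,-16],0],[-1,[0,-47,-16],0]]'

```text
t: 4.3
tool_pos: [0.1579, -0.4313, 0.281]
orientation: [2.748, 0.492, 0.087]
force: [-0.6, 1.0, 0.8]
opening: 0.0003
```

```bash
python3 st.py
```

```text
t 4.3 q [-1.377 -0.678  2.085  0.055  1.385 -0.161] pos [ 0.1579 -0.4313  0.281 ] 
X [ 0.938  0.347 -0.001] Y [ 0.326 -0.88   0.346] Z [ 0.119 -0.325 -0.938] F [-0.6  1.   0.8] op 0.0003
```

Emit:
send_rows --targets '[[-1,[0,-47,-16],0],[-1,[0,-47,-16],0],[-1,[0,-47,-16],0],[-1,[0,-47,-16],0]]'

```text
t: 4.7
tool_pos: [0.122, -0.3365, 0.2975]
orientation: [2.846, 0.509, 0.065]
force: [0.7, -0.5, 0.8]
opening: 0.0005
```

```bash
python3 st.py
```

```text
t 4.7 q [-1.421 -0.891  2.147  0.051  1.637 -0.194] pos [ 0.122  -0.3365  0.2975] 
X [0.938 0.346 0.   ] Y [ 0.335 -0.908  0.251] Z [ 0.087 -0.235 -0.968] F [ 0.7 -0.5  0.8] op 0.0005
```

Emit:
send_rows --targets '[[-1,[0,-48,-12],0],[-1,[0,-48,-12],0],[-1,[0,-48,-12],0],[-1,[0,-49,-8],0],[-1,[0,-49,-8],0]]'

```text
t: 5.2
tool_pos: [0.0916, -0.2616, 0.3505]
orientation: [3.014, 0.54, 0.025]
force: [-0.9, -0.2, -0.5]
opening: 0.0
```

```bash
python3 st.py
```

```text
t 5.2 q [-1.449 -0.891  2.028  0.022  1.925 -0.224] pos [ 0.0916 -0.2616  0.3505] 
X [0.938 0.347 0.002] Y [ 0.346 -0.935  0.081] Z [ 0.03  -0.076 -0.997] F [-0.9 -0.2 -0.5] op 0.0
```

Emit:
send_rows --targets '[[-1,[0,-49,0],0],[-1,[0,-49,0],0],[-1,[0,0,0],0]]'

```text
t: 5.5
tool_pos: [0.0785, -0.2329, 0.3681]
orientation: [3.077, 0.551, 0.01]
force: [-0.5, 0.3, 0.6]
opening: -0.0
```

```bash
python3 st.py
```

```text
t 5.5 q [-1.467 -0.892  1.993  0.008  2.026 -0.247] pos [ 0.0785 -0.2329  0.3681] 
X [0.938 0.347 0.004] Y [ 0.347 -0.938  0.016] Z [ 0.009 -0.014 -1.   ] F [-0.5  0.3  0.6] op -0.0
```

Emit:
send_rows --targets '[[-1,[47,17,-5],0],[-1,[47,17,-5],0],[-1,[47,17,-5],0],[-1,[47,17,-5],0],[-1,[47,17,-5],0],[-1,[33,-31,-20],0],[-1,[33,-31,-20],0],[-1,[33,-31,-20],0],[-1,[33,-31,-20],0],[-1,[33,-31,-20],0.139],[-1,[10,-33,-20],0.139],[-1,[0,0,0],0.139]]'

```text
t: 6.7
tool_pos: [0.4182, 0.0053, 0.5101]
orientation: [3.133, -0.071, 0.025]
force: [1.1, -1.2, 0.3]
opening: 0.0005
```

```bash
python3 st.py; python3 - <<'E'
from plant import optics
from h import *
import pickle
c=optics.read_camera("wrist");save(c,"w1.png");pickle.dump(c,open("w1.pkl","wb"));print(c["position"],c["K"][0],c["k1"])
E
```

```text
t 6.7 q [-0.105 -0.286  1.349 -0.007  2.062  1.508] pos [0.4182 0.0053 0.5101] 
X [ 0.999 -0.045  0.016] Y [-0.046 -0.999  0.007] Z [ 0.015 -0.008 -1.   ] F [ 1.1 -1.2  0.3] op 0.0005
[0.50134193 0.00249222 0.67784187] [421.69715211   0.         320.75922247] -0.08121919760851841
```

View pics/w1.png

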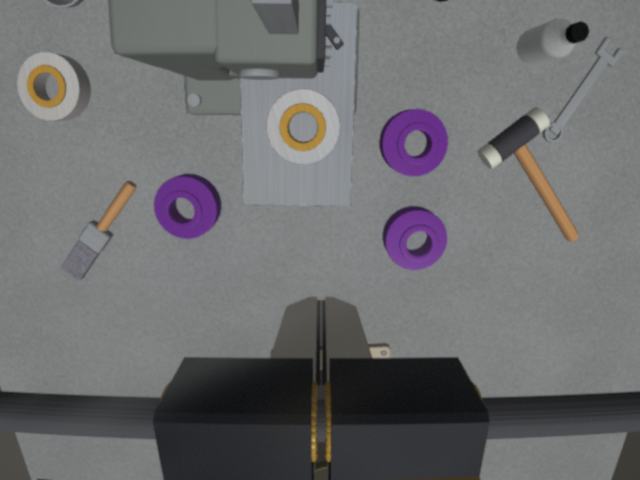

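The wrist view shows the ring at (303,127) and the table's near corners at (244,205) and (350,206). Now I check the press and ring poses against it.

```bash
python3 - <<'E'
from fit import *
w=pickle.load(open("w1.pkl","rb"));C["w"]=w
a=w["color"][60:230,170:420,::-1];cv2.imwrite("pics/w1z.png",cv2.resize(a,None,fx=3.2,fy=3.2,interpolation=cv2.INTER_CUBIC))
A=atz(w,(244,206),.055);B=atz(w,(351,206),.055);print(A,B,np.linalg.norm(A-B),"yaw",np.arctan2(-(A-B)[0],(A-B)[1]))
D=atz(w,(358,3),.055);print(D, "edge yaw",np.arctan2((D-B)[1],(D-B)[0]))
# ring fit by color
hsv=cv2.cvtColor(w["color"],cv2.COLOR_RGB2HSV)
m=((hsv[...,0]>10)&(hsv[...,0]<30)&(hsv[...,1]>110)).astype(np.uint8);m[:, :250]=0;m[:,350:]=0;m[170:]=0;m[:80]=0
cs,_=cv2.findContours(m,cv2.RETR_EXTERNAL,cv2.CHAIN_APPROX_NONE);cc=max(cs,key=cv2.contourArea)
e=cv2.fitEllipse(cc);print("flange",e)
for z in(.107,.110): print(atz(w,e[0],z), e[1][0]/421*(w["position"][2]-z))
e2=(303,127);print("ring top",atz(w,e2,.091))
obs.extend([("w",(-205,80,55),(244,206)),("w",(-205,-80,55),(351,206)),("w",(75,-80,55),(358,3))])
o2=[o for o in obs if o[1][2]==55]
f=lambda p:np.concatenate([proj(C[n],T(p,P))-np.array(q) for n,P,q in o2])
r=least_squares(f,r.x,loss="soft_l1");print(r.x);print(f(r.x).reshape(-1,2).round(1))
E
```

```text
[0.38319029 0.11930474 0.055     ] [ 0.37549033 -0.04124745  0.055     ] 0.1607367304723248 yaw -0.047922502692092986
[ 0.65457253 -0.05888387  0.055     ] edge yaw -0.06311043855568331
flange ((302.280029296875, 126.70548248291016), (44.344642639160156, 45.860015869140625), 167.34544372558594)
[0.49476035 0.0233302  0.107     ] 0.06012774056642487
[0.49479494 0.02322069 0.11      ] 0.05981174548823608
ring top [0.49414322 0.02296689 0.091     ]
[ 0.58440447  0.02614011 -0.06176237]
[[-1.7 -2. ]
 [-1.3 -0.3]
 [ 0.5 -0.2]
 [-0.7 -0.3]
 [ 0.8 -0.4]
 [-0.3 -0.9]
 [ 0.3 -1. ]
 [-0.1  0.4]
 [-0.4  0.2]]
```

View pics/w1z.png

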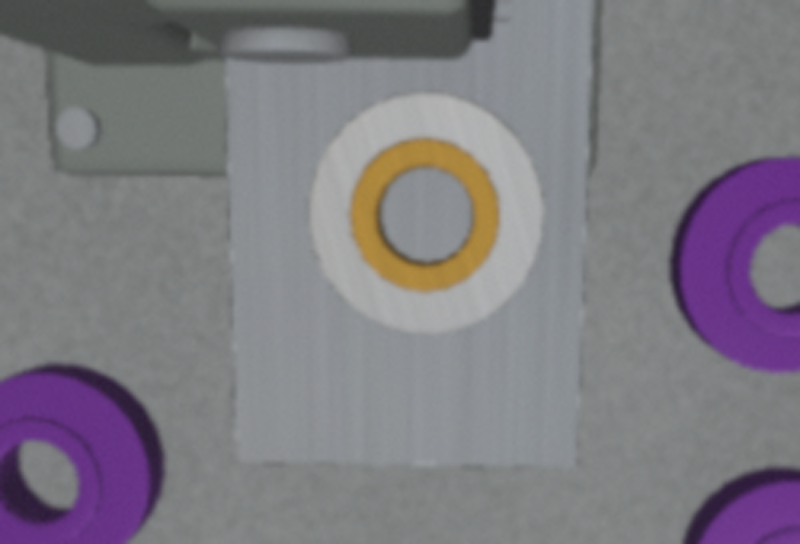

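Emit:
send_rows --targets '[[-1,[50,-2,-10],0.015],[-1,[50,-2,-10],0],[-1,[50,-2,-10],0],[-1,[50,-2,0],0],[-1,[50,-2,0],0],[-1,[50,0,0],0],[-1,[50,0,0],0],[-1,[50,0,0],0],[-1,[50,0,0],0],[-1,[50,0,0],0],[-1,[50,0,0],0]]'

```text
t: 7.85
tool_pos: [0.8081, -0.0175, 0.47]
orientation: [3.127, -0.09, 0.197]
force: [-0.2, 0.5, 1.0]
opening: 0.0005
```

```bash
python3 st.py
```

```text
t 7.85 q [-0.085  0.885  0.022  0.     2.109  1.543] pos [ 0.8081 -0.0175  0.47  ] 
X [ 0.99  -0.057  0.125] Y [-0.058 -0.998  0.003] Z [ 0.125 -0.01  -0.992] F [-0.2  0.5  1. ] op 0.0005
```

Emit:
send_rows --targets '[[-1,[50,0,0],0],[-1,[50,0,0],0],[-1,[50,0,0],0],[-1,[50,0,0],0],[-1,[50,0,0],0],[-1,[50,0,0],0]]'

```text
t: 8.45
tool_pos: [0.9232, -0.0307, 0.4217]
orientation: [3.091, -0.088, 0.511]
force: [-0.1, 0.5, -0.3]
opening: 0.0004
```

```bash
python3 st.py
```

```text
t 8.45 q [-0.095  0.968  0.022  0.015  1.824  1.539] pos [ 0.9232 -0.0307  0.4217] 
X [ 0.945 -0.054  0.322] Y [-0.056 -0.998 -0.002] Z [ 0.321 -0.016 -0.947] F [-0.1  0.5 -0.3] op 0.0004
```

Emit:
send_rows --targets '[[-0.355,[50,0,0],0],[-0.355,[-15,0,-35],0],[-0.355,[-15,0,-35],0],[-0.355,[-46,0,-19],0],[-0.355,[-46,0,-19],0],[-0.355,[-46,0,-19],0],[-0.355,[-46,0,-18],0],[-0.355,[-46,0,-18],0],[-0.355,[-46,0,-18],0],[-0.355,[-46,0,-18],0],[-0.355,[-46,0,-18],0],[-0.355,[-46,0,-18],0]]'

```text
t: 9.65
tool_pos: [0.4738, -0.0053, 0.487]
orientation: [3.081, -0.087, 0.567]
force: [-0.4, -0.4, 0.8]
opening: 0.0301
```

```bash
python3 st.py
```

```text
t 9.65 q [-0.148 -0.52   1.61   0.035  1.689  1.49 ] pos [ 0.4738 -0.0053  0.487 ] 
X [ 0.933 -0.053  0.356] Y [-0.056 -0.998 -0.003] Z [ 0.356 -0.017 -0.934] F [-0.4 -0.4  0.8] op 0.0301
```

Emit:
send_rows --targets '[[-0.355,[-22.4,-3.4,41.3],0],[-0.355,[-22.4,-3.4,41.3],0],[-0.355,[-22.4,-3.4,41.3],0],[-0.355,[-22.4,-3.4,41.3],0],[-0.355,[-22.4,-3.4,41.3],0],[-0.355,[-22.4,-3.4,41.3],0],[-0.355,[-22.4,-3.4,41.3],0],[-0.355,[-22.4,-3.4,41.3],0],[-0.355,[0,0,0],0]]'

```text
t: 10.55
tool_pos: [0.4202, 0.027, 0.105]
orientation: [3.087, -0.088, 0.543]
force: [-1.0, -0.4, -1.3]
opening: 0.0302
```

```bash
python3 st.py; python3 - <<'E'
from plant import optics
from h import *
c=optics.read_camera("scene");save(c,"s2.png")
import cv2
a=c["color"][130:320,190:440,::-1];cv2.imwrite("pics/s2z.png",cv2.resize(a,None,fx=3,fy=3,interpolation=cv2.INTER_CUBIC))
E
```

```text
t 10.55 q [-0.063 -0.756  2.446  0.006  1.104  1.563] pos [0.4202 0.027  0.105 ] 
X [ 0.938 -0.054  0.341] Y [-0.056 -0.998 -0.003] Z [ 0.341 -0.016 -0.94 ] F [-1.  -0.4 -1.3] op 0.0302
```

View pics/s2z.png

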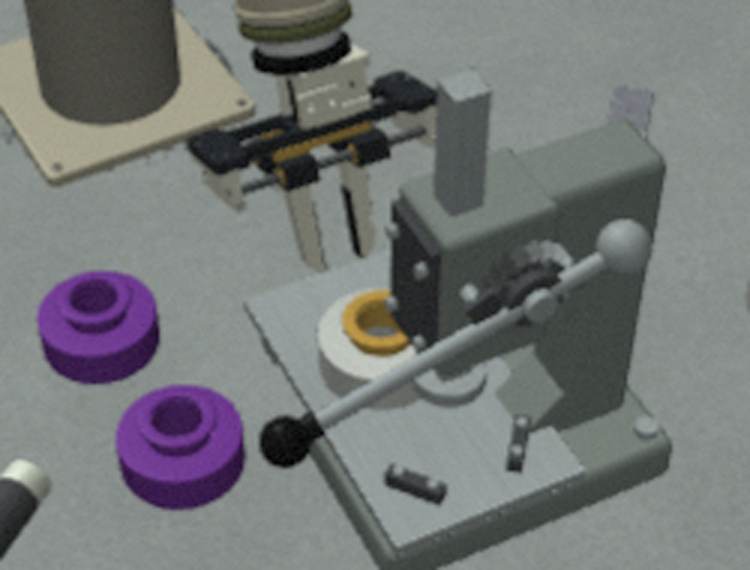

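Emit:
send_rows --targets '[[-0.355,[-1.5,-1,18],0],[-0.355,[-1.5,-1,18],0],[-0.355,[0,0,0],0]]'

```text
t: 10.9
tool_pos: [0.4418, 0.0273, 0.0873]
orientation: [3.079, -0.089, 0.579]
force: [-13.4, -0.3, 18.5]
opening: 0.0302
```

```bash
python3 st.py
```

```text
t 10.9 q [-0.056 -0.665  2.435  0.003  1.001  1.571] pos [0.4418 0.0273 0.0873] 
X [ 0.93  -0.054  0.363] Y [-0.057 -0.998 -0.003] Z [ 0.363 -0.018 -0.932] F [-13.4  -0.3  18.5] op 0.0302
```

Emit:
send_rows --targets '[[-0.355,[0,0,-15],0],[-0.355,[-5,0,-15],0],[-0.355,[0,0,0],0]]'

```text
t: 11.2
tool_pos: [0.4252, 0.0284, 0.1131]
orientation: [3.079, -0.09, 0.58]
force: [0.7, -0.1, 0.5]
opening: 0.0297
```

```bash
python3 st.py; python3 - <<'E'
from plant import optics
from h import *
import cv2
c=optics.read_camera("scene")
a=c["color"][130:320,190:440,::-1];cv2.imwrite("pics/s3z.png",cv2.resize(a,None,fx=3,fy=3,interpolation=cv2.INTER_CUBIC))
c=optics.read_camera("wrist");save(c,"w3.png")
E
```

```text
t 11.2 q [-0.056 -0.777  2.448  0.003  1.099  1.572] pos [0.4252 0.0284 0.1131] 
X [ 0.93  -0.055  0.364] Y [-0.057 -0.998 -0.004] Z [ 0.363 -0.018 -0.931] F [ 0.7 -0.1  0.5] op 0.0297
```

View pics/s3z.png

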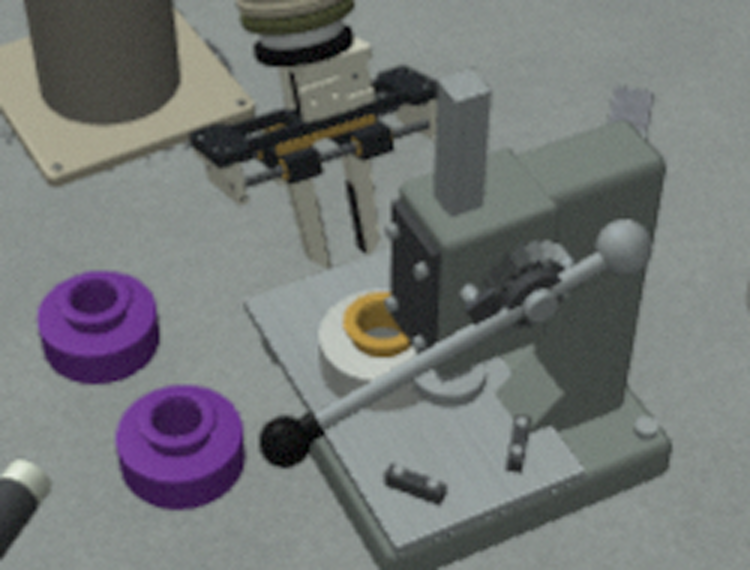

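View pics/w3.png

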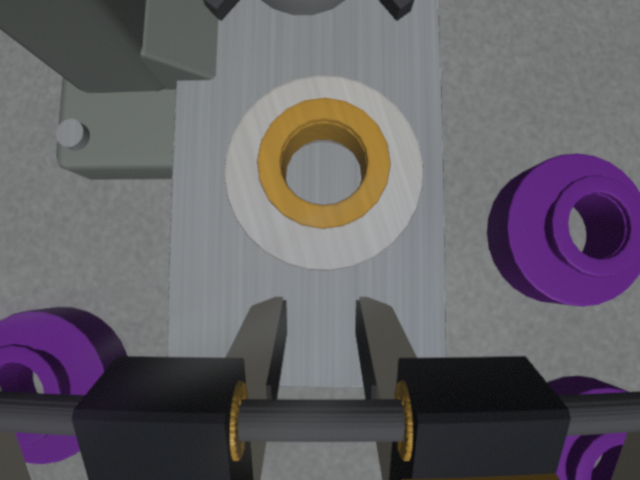

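```bash
cat > kin.py <<'E'
from h import *
from scipy.optimize import least_squares
D=[([-1.3024,.13114,1.4893,0,1.523,-.0854],[.20776,-.56226,.21759]),([-1.28,.929,.202,0,2.004,-.063],[.2859,-.7758,.3411]),([-1.278,1.091,.029,.006,1.934,-.058],[.3068,-.8323,.298]),([-1.277,1.123,.024,.014,1.755,-.055],[.3299,-.8948,.2825]),([-1.279,.893,.434,.021,1.482,-.06],[.3337,-.9047,.2669]),
([-1.377,-.678,2.085,.055,1.385,-.161],[.1579,-.4313,.281]),([-1.421,-.891,2.147,.051,1.637,-.194],[.122,-.3365,.2975]),([-1.467,-.892,1.993,.008,2.026,-.247],[.0785,-.2329,.3681]),([-.105,-.286,1.349,-.007,2.062,1.508],[.4182,.0053,.5101]),([-.085,.885,.022,0,2.109,1.543],[.8081,-.0175,.47]),([-.148,-.52,1.61,.035,1.689,1.49],[.4738,-.0053,.487]),([-.056,-.777,2.448,.003,1.099,1.572],[.4252,.0284,.1131])]
Ry=lambda a:R.from_euler("y",a).as_matrix();Rz=lambda a:R.from_euler("z",a).as_matrix()
def fk(p,q):
    L1,L2,L3,h,a,e,d,w=p
    M=Rz(q[0]);x=np.array([0,0,h])+M@[a,d,0]
    M=M@Ry(q[1]);x=x+M@[0,0,L1]
    M=M@Ry(q[2]);x=x+M@[e,0,L2]
    M=M@Rz(q[3])@Ry(q[4]);x=x+M@[w,0,L3]
    return x,M@Rz(q[5])
f=lambda p:np.concatenate([fk(p,q)[0]-x for q,x in D])
r=least_squares(f,[.4,.45,.35,.35,0,0,.05,0],loss="soft_l1",f_scale=.003)
if __name__=="__main__":
    print(r.x.round(4));print((f(r.x).reshape(-1,3)*1000).round(1))
    p=r.x
    # tilt 0.364 target poses feasibility
    for x,z,tl in((.425,.113,.364),(.43,.07,.364),(.43,.085,.364),(.43,.07,.2),(.45,.07,.364),(.53,.07,.364),(.43,.07,.0)):
        def g(q):
            X,M=fk(p,[q[0],q[1],q[2],0,q[3],1.57]);return np.r_[X-[x,.028,z],.3*(q[1]+q[2]+q[3]-np.pi+tl)]
        s=least_squares(g,[-.06,-.7,2.3,1.1]);print(x,z,tl,s.x.round(3),abs(s.fun).max().round(4))
E
python3 kin.py
```

```text
[ 3.691e-01  5.533e-01  3.773e-01  3.177e-01 -3.000e-04  6.140e-02
  5.130e-02 -4.000e-04]
[[ 0.1 -0.1 -0. ]
 [-0.1  0.1  0.3]
 [-0.1  0.1  0.1]
 [-0.1 -0.   0.2]
 [-0.1 -0.2 -0.2]
 [-0.1 -0.1  0. ]
 [ 0.1  0.   0. ]
 [ 0.1  0.2 -0.1]
 [ 0.3 -0.1 -0.1]
 [ 0.   0.2 -0.3]
 [ 0.  -0.2  0.1]
 [-0.2  0.2 -0.1]]
0.425 0.113 0.364 [-0.055 -0.765  2.44   1.103] 0.0
0.43 0.07 0.364 [-0.054 -0.683  2.475  0.985] 0.0
0.43 0.085 0.364 [-0.054 -0.706  2.46   1.024] 0.0
0.43 0.07 0.2 [-0.054 -0.458  2.303  1.096] 0.0
0.45 0.07 0.364 [-0.052 -0.59   2.422  0.946] 0.0
0.53 0.07 0.364 [-0.044 -0.286  2.21   0.853] 0.0
0.43 0.07 0.0 [-0.054 -0.215  2.103  1.253] 0.0
```

```bash
python3 st.py; python3 - <<'E'
from plant import optics
from h import *
import pickle
c=optics.read_camera("wrist");pickle.dump(c,open("w3.pkl","wb"))
print(atz(c,(323,268),.091),atz(c,(323,268),.055),atz(c,(323,76),.091),"sides",atz(c,(226,172),.091),atz(c,(422,172),.091))
for z in(.102,.105,.108): print(atz(c,(324,163),z))
print("tips",atz(c,(282,299),.113),atz(c,(362,299),.113))
from kin import *
p=r.x
for x in (.41,.415,.42,.425):
  for z in(.07,.076,.082):
        def g(q):
            X,M=fk(p,[q[0],q[1],q[2],0,q[3],1.57]);return np.r_[X-[x,.028,z],.3*(q[1]+q[2]+q[3]-np.pi+.364)]
        s=least_squares(g,[-.06,-.7,2.3,1.1]);print(x,z,s.x.round(3),abs(s.fun).max().round(4))
E
```

```text
t 11.3 q [-0.056 -0.774  2.452  0.003  1.095  1.572] pos [0.4239 0.0285 0.1096] 
X [ 0.931 -0.055  0.36 ] Y [-0.058 -0.998 -0.004] Z [ 0.36  -0.017 -0.933] F [-0.  -0.6 -1. ] op 0.0301
[0.44610348 0.02616164 0.091     ] [0.44645263 0.02610204 0.055     ] [0.54266408 0.0205047  0.091     ] sides [0.49618508 0.07131445 0.091     ] [ 0.49048693 -0.02544876  0.091     ]
[0.49480054 0.02285773 0.102     ]
[0.49401452 0.02291422 0.105     ]
[0.4932285  0.02297071 0.108     ]
tips [0.43357577 0.04462046 0.113     ] [0.4315834 0.0102031 0.113    ]
0.41 0.07 [-0.057 -0.786  2.53   1.033] 0.0
0.41 0.076 [-0.057 -0.795  2.524  1.049] 0.0
0.41 0.082 [-0.057 -0.804  2.517  1.064] 0.0
0.415 0.07 [-0.056 -0.759  2.517  1.02 ] 0.0
0.415 0.076 [-0.056 -0.768  2.51   1.036] 0.0
0.415 0.082 [-0.056 -0.777  2.504  1.051] 0.0
0.42 0.07 [-0.056 -0.733  2.503  1.008] 0.0
0.42 0.076 [-0.056 -0.743  2.497  1.024] 0.0
0.42 0.082 [-0.056 -0.751  2.49   1.039] 0.0
0.425 0.07 [-0.055 -0.708  2.489  0.996] 0.0
0.425 0.076 [-0.055 -0.717  2.483  1.012] 0.0
0.425 0.082 [-0.055 -0.726  2.477  1.027] 0.0
```

Emit:
send_rows --targets '[[-0.355,[-3.4,0,8.9],0],[-0.355,[-3.4,0,8.9],0],[-0.355,[-3.4,0,8.9],0],[-0.355,[-3.4,0,8.9],0],[-0.355,[0,0,0],0],[-0.355,[0,0,0],0]]'

```text
t: 11.95
tool_pos: [0.4211, 0.0293, 0.067]
orientation: [3.083, -0.091, 0.56]
force: [-0.8, -1.2, -0.6]
opening: 0.0299
```

```bash
python3 st.py
```

```text
t 11.95 q [-0.054 -0.715  2.498  0.003  1.     1.574] pos [0.4211 0.0293 0.067 ] 
X [ 0.934 -0.056  0.352] Y [-0.058 -0.998 -0.004] Z [ 0.351 -0.017 -0.936] F [-0.8 -1.2 -0.6] op 0.0299
```

Emit:
send_rows --targets '[[-0.355,[5.6,0,2.1],0],[-0.355,[9.4,0,3.5],0],[-0.355,[9.4,-1,3.5],0],[-0.355,[9.4,-1,3.5],0],[-0.355,[9.4,-1,3.5],0],[-0.355,[9.4,-1,3.5],0],[-0.355,[9.4,-1,3.5],0],[-0.355,[9.4,-1,3.5],0],[-0.355,[5.6,-1,2.1],0],[-0.355,[5.6,0,2.1],0],[-0.355,[0,0,0],0]]'

```text
t: 13.05
tool_pos: [0.5102, 0.0311, 0.0678]
orientation: [3.083, -0.091, 0.561]
force: [-2.3, 0.0, 0.3]
opening: 0.0301
```

```bash
python3 st.py; cat > wv.py <<'E'
import sys
from plant import optics
from h import *
import pickle
c=optics.read_camera(sys.argv[1]);save(c,sys.argv[2]+".png");pickle.dump(c,open(sys.argv[2]+".pkl","wb"))
E
python3 wv.py wrist w4
```

```text
t 13.05 q [-0.036 -0.344  2.258 -0.005  0.867  1.596] pos [0.5102 0.0311 0.0678] 
X [ 0.934 -0.056  0.352] Y [-0.058 -0.998 -0.004] Z [ 0.352 -0.017 -0.936] F [-2.3  0.   0.3] op 0.0301
```

View pics/w4.png

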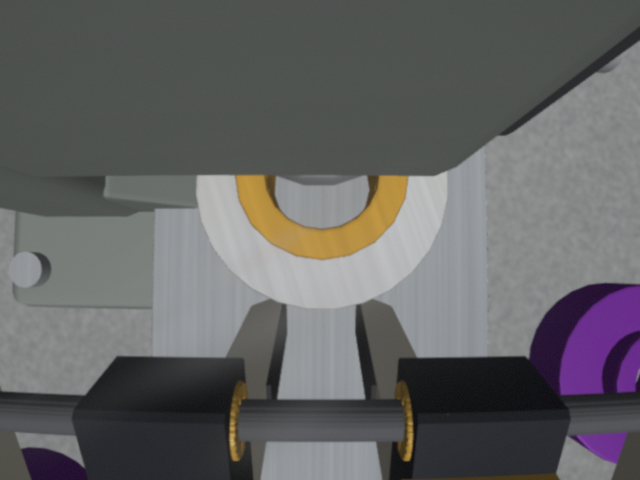

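Emit:
send_rows --targets '[[-0.355,[4.7,0,1.8],0],[-0.355,[4.7,0,1.8],0],[-0.355,[2.8,0,1.05],0],[-0.355,[1.9,0,0.7],0],[-0.355,[1.9,0,0.7],0]]'

```text
t: 13.6
tool_pos: [0.5263, 0.0302, 0.0676]
orientation: [3.083, -0.091, 0.559]
force: [-8.7, 0.4, 5.4]
opening: 0.03
```

```bash
python3 st.py
```

```text
t 13.6 q [-0.037 -0.288  2.215 -0.005  0.855  1.595] pos [0.5263 0.0302 0.0676] 
X [ 0.935 -0.056  0.351] Y [-0.058 -0.998 -0.004] Z [ 0.351 -0.017 -0.936] F [-8.7  0.4  5.4] op 0.03
```

Emit:
send_rows --targets '[[-0.355,[1.9,0,0.7],0],[-0.355,[0,0,0],0]]'

```text
t: 13.8
tool_pos: [0.5285, 0.0301, 0.0677]
orientation: [3.083, -0.091, 0.56]
force: [-6.1, 0.2, 2.1]
opening: 0.0303
```

Emit:
send_rows --targets '[[-0.355,[1.9,0,0.7],0],[-0.355,[0,0,0],0]]'

```text
t: 14.0
tool_pos: [0.5299, 0.03, 0.0675]
orientation: [3.084, -0.09, 0.558]
force: [-12.2, 0.0, 7.9]
opening: 0.0302
```

```bash
python3 st.py;python3 wv.py wrist w5;python3 wv.py scene s5;python3 - <<'E'
import pickle,cv2
c=pickle.load(open("s5.pkl","rb"))
a=c["color"][150:320,220:430,::-1];cv2.imwrite("pics/s5z.png",cv2.resize(a,None,fx=3.5,fy=3.5,interpolation=cv2.INTER_CUBIC))
E
```

```text
t 14.0 q [-0.037 -0.275  2.205 -0.005  0.853  1.595] pos [0.5299 0.03   0.0675] 
X [ 0.935 -0.056  0.35 ] Y [-0.058 -0.998 -0.004] Z [ 0.35  -0.017 -0.937] F [-12.2   0.    7.9] op 0.0302
```

View pics/s5z.png

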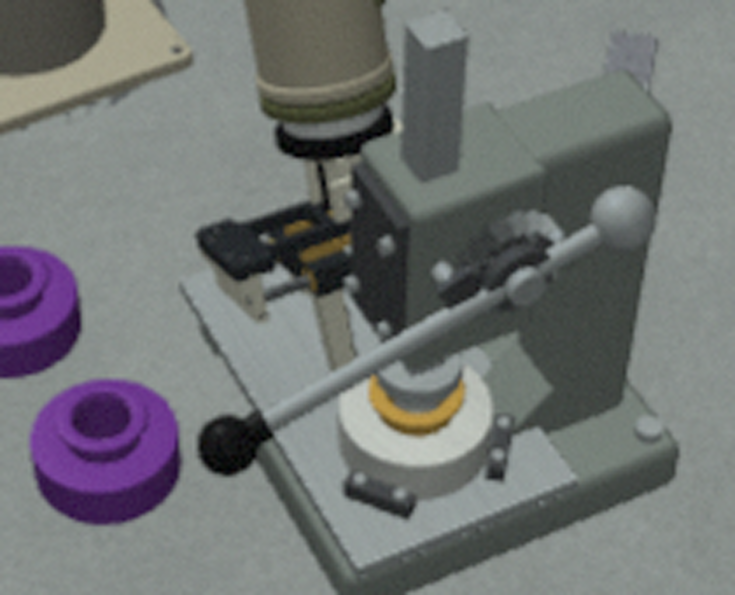

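View pics/w5.png

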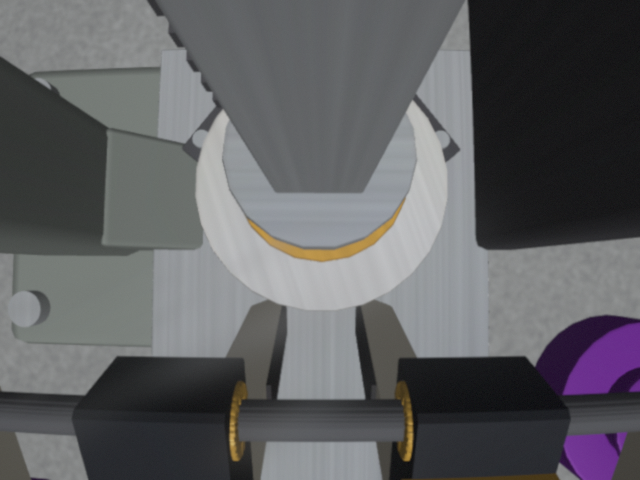

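Emit:
send_rows --targets '[[-0.355,[1.9,0,0.7],0],[-0.355,[0,0,0],0]]'

```text
t: 14.3
tool_pos: [0.5304, 0.0301, 0.0671]
orientation: [3.085, -0.09, 0.552]
force: [-27.6, 1.5, 21.2]
opening: 0.0301
```

Emit:
send_rows --targets '[[-0.355,[1.9,0,0.7],0],[-0.355,[0,0,0],0]]'

```text
t: 14.5
tool_pos: [0.5309, 0.0301, 0.0668]
orientation: [3.086, -0.09, 0.547]
force: [-43.8, 1.7, 34.3]
opening: 0.0303
```

Emit:
send_rows --targets '[[-0.355,[-1.9,0,-0.7],0],[-0.355,[-1.9,0,-0.7],0],[-0.355,[-3.8,0,-1.4],0],[-0.355,[-9.4,0,-3.5],0],[-0.355,[-18,0,-7],0],[-0.355,[-10,0,-4],0],[-0.355,[0,0,0],0]]'

```text
t: 15.2
tool_pos: [0.4866, 0.0325, 0.0685]
orientation: [3.082, -0.09, 0.564]
force: [0.6, -0.8, 0.6]
opening: 0.0302
```

```bash
python3 st.py;python3 wv.py wrist w6;python3 wv.py scene s6;python3 - <<'E'
import pickle,cv2
c=pickle.load(open("s6.pkl","rb"))
a=c["color"][220:320,280:400,::-1];cv2.imwrite("pics/s6z.png",cv2.resize(a,None,fx=6,fy=6,interpolation=cv2.INTER_CUBIC))
E
```

```text
t 15.2 q [-0.035 -0.433  2.322 -0.006  0.891  1.597] pos [0.4866 0.0325 0.0685] 
X [ 0.934 -0.056  0.354] Y [-0.058 -0.998 -0.004] Z [ 0.354 -0.017 -0.935] F [ 0.6 -0.8  0.6] op 0.0302
```

View pics/s6z.png

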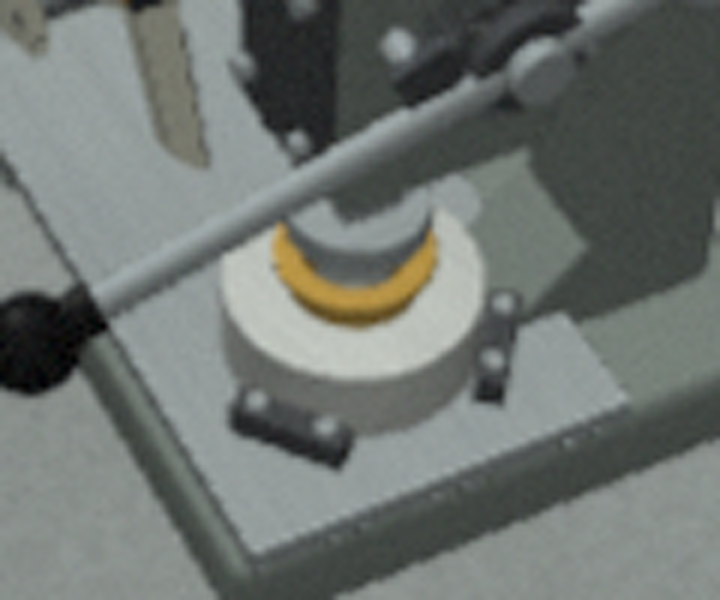

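View pics/w6.png

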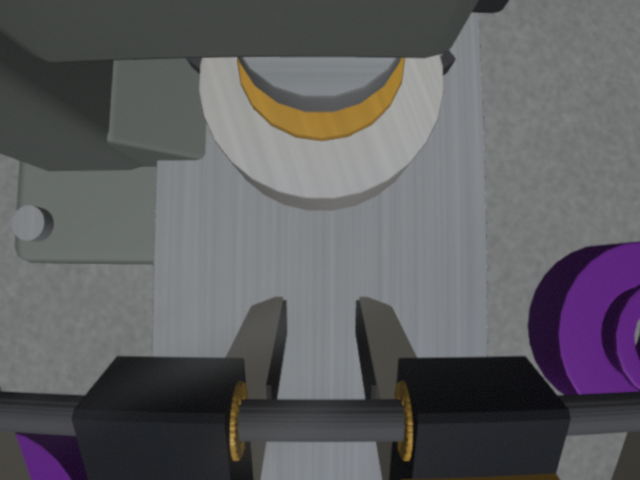

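Emit:
send_rows --targets '[[-0.355,[-5,0,-44],0],[-0.355,[-5,0,-44],0],[-0.355,[-46,0,-17],0],[-0.355,[-46,0,-17],0],[-0.355,[-46,0,-17],0],[-0.355,[-46,0,-17],0],[-0.355,[-46,0,-15],0],[-0.355,[-46,0,-15],0]]'

```text
t: 16.1
tool_pos: [0.3152, 0.11, 0.1035]
orientation: [3.048, -0.11, 0.354]
force: [0.3, 0.5, -0.2]
opening: 0.03
```

```bash
python3 st.py
```

```text
t 16.1 q [ 0.355 -0.89   2.495 -0.157  1.352  2.017] pos [0.3152 0.11   0.1035] 
X [ 0.971 -0.063  0.231] Y [-0.079 -0.995  0.062] Z [ 0.226 -0.079 -0.971] F [ 0.3  0.5 -0.2] op 0.03
```

Emit:
send_rows --targets '[[-0.355,[16,17,-36],0],[-0.355,[16,17,-36],0],[-0.355,[16,17,-36],0],[-0.355,[16,17,-36],0],[-0.355,[16,17,-36],0],[-0.355,[0,0,0],0]]'

```text
t: 16.7
tool_pos: [0.3551, 0.0361, 0.3079]
orientation: [3.045, -0.112, 0.359]
force: [0.6, 0.1, 0.4]
opening: 0.0301
```

```bash
python3 st.py
```

```text
t 16.7 q [ 0.058 -0.837  2.101 -0.095  1.65   1.684] pos [0.3551 0.0361 0.3079] 
X [ 0.97  -0.064  0.235] Y [-0.081 -0.995  0.065] Z [ 0.23  -0.082 -0.97 ] F [0.6 0.1 0.4] op 0.0301
```

Emit:
send_rows --targets '[[-0.355,[2,36,3],0],[-0.355,[2,36,3],0],[-0.355,[2,36,3],0],[-0.355,[-47,-13,-12],0],[-0.355,[-47,-13,-12],0],[-0.355,[-47,-13,-11],0],[-0.355,[-47,-14,-9],0],[-0.355,[-47,-14,-7],0],[-0.355,[0,0,0],0]]'

```text
t: 17.6
tool_pos: [0.2664, 0.0221, 0.3512]
orientation: [3.056, -0.111, 0.111]
force: [-0.2, -0.2, 0.5]
opening: 0.0299
```

```bash
python3 st.py
```

```text
t 17.6 q [ 0.011 -0.892  2.029 -0.091  1.934  1.619] pos [0.2664 0.0221 0.3512] 
X [ 0.995 -0.07   0.075] Y [-0.075 -0.994  0.079] Z [ 0.069 -0.084 -0.994] F [-0.2 -0.2  0.5] op 0.0299
```

```bash
cat > rows.py <<'E'
from plant import robot
from h import *
def rows(target,n,turn,op,pos=None):
    s=robot.read_state();M=rot(s["orientation"]);p=s["tool_pos"] if pos is None else np.array(pos)
    d=(np.array(target)-p)/n*1000;out=[]
    for i in range(n):
        out.append([op,(M.T@d).round(1).tolist(),round(turn/n,4)]);M=M@R.from_rotvec([0,0,turn/n]).as_matrix()
    return out,M
if __name__=="__main__":
    o,M=rows([.60,-.131,.265],12,-1.583,1);print(o);print(M.round(3))
E
python3 rows.py
```

```text
[[1, [28.0, 10.0, 10.1], -0.1319], [1, [26.4, 13.6, 10.1], -0.1319], [1, [24.4, 17.0, 10.1], -0.1319], [1, [22.0, 20.0, 10.1], -0.1319], [1, [19.1, 22.8, 10.1], -0.1319], [1, [16.0, 25.1, 10.1], -0.1319], [1, [12.5, 27.0, 10.1], -0.1319], [1, [8.9, 28.4, 10.1], -0.1319], [1, [5.1, 29.3, 10.1], -0.1319], [1, [1.2, 29.7, 10.1], -0.1319], [1, [-2.7, 29.6, 10.1], -0.1319], [1, [-6.6, 29.0, 10.1], -0.1319]]
[[ 0.063  0.996  0.069]
 [ 0.995 -0.057 -0.084]
 [-0.079  0.074 -0.994]]
```

Emit:
send_rows --targets '[[0.4,[28,10,10],-0.132],[0.4,[26.4,13.6,10],-0.132],[0.4,[24.4,17,10],-0.132],[0.4,[22,20,10],-0.132],[0.4,[19,23,10],-0.132],[0.4,[16,25,10],-0.132],[0.4,[12.5,27,10],-0.132],[0.4,[9,28.4,10],-0.132],[0.4,[5,29.3,10],-0.132],[0.4,[1.2,29.7,10],-0.132],[0.4,[-2.7,29.6,10],-0.132],[0.4,[-6.6,29,10],-0.132]]'

```text
t: 18.8
tool_pos: [0.6004, -0.136, 0.2626]
orientation: [2.208, 2.082, -0.015]
force: [0.3, 0.1, 0.5]
opening: 0.065
```

```bash
python3 wv.py wrist w7; python3 st.py
```

```text
t 18.85 q [-0.268  0.084  1.468 -0.065  1.505 -0.216] pos [ 0.6022 -0.1376  0.2593] 
X [ 0.053  0.995 -0.081] Y [ 0.997 -0.047  0.068] Z [ 0.064 -0.084 -0.994] F [-5.  -0.2 -2. ] op 0.065
```

View pics/w7.png

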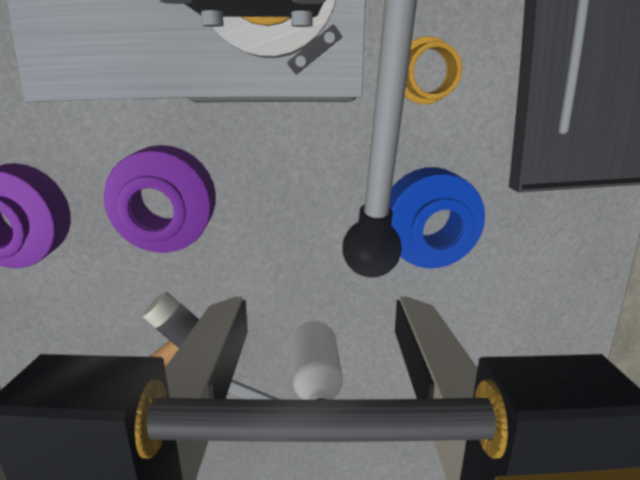

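The wrist view shows the knob at (371,247), ahead and to the right of the open jaws.

```bash
python3 - <<'E'
from fit import *
w=pickle.load(open("w7.pkl","rb"))
print(w["position"],atz(w,(371,247),.1966),atz(w,(371,247),.19))
print("3cam scene",tri(w,(371,247),C["scene"],s(303,406)),"top",tri(w,(371,247),C["top"],t(526,159)))
k=np.array([.6325,-.131,.1965]);print([proj(c,k) for c in(w,C["scene"],C["top"])],s(303,406),t(526,159))
E
```

```text
[ 0.59568813 -0.03796208  0.42122355] [ 0.6359599 -0.1337407  0.1966   ] [ 0.63714319 -0.13655492  0.19      ]
3cam scene [ 0.63522917 -0.13233905  0.20017987] top [ 0.63271576 -0.12988133  0.20499484]
[array([365.03045639, 243.05412749]), array([284.48053458, 276.58820988]), array([379.54809377, 201.07625078])] (284.3875, 276.575) (379.3774193548387, 200.99032258064514)
```

Emit:
send_rows --targets '[[0.4,[3,17,1],0],[0.4,[3,17,1],0],[0.4,[1.6,-1.3,19.6],0],[0.4,[1.6,-1.3,19.6],0],[0.4,[1.6,-1.3,19.6],0],[0.4,[1.6,-1.3,19.6],0],[0.4,[0,0,0],0]]'

```text
t: 19.55
tool_pos: [0.6318, -0.1309, 0.1803]
orientation: [2.217, 2.079, -0.019]
force: [-0.1, 0.5, -0.2]
opening: 0.065
```

```bash
python3 wv.py wrist w8; python3 st.py
```

```text
t 19.6 q [-0.245  0.195  1.486 -0.067  1.379 -0.171] pos [ 0.6327 -0.131   0.1827] 
X [ 0.067  0.995 -0.079] Y [ 0.996 -0.061  0.068] Z [ 0.063 -0.084 -0.995] F [ 1.2 -0.7 -0.1] op 0.065
```

View pics/w8.png

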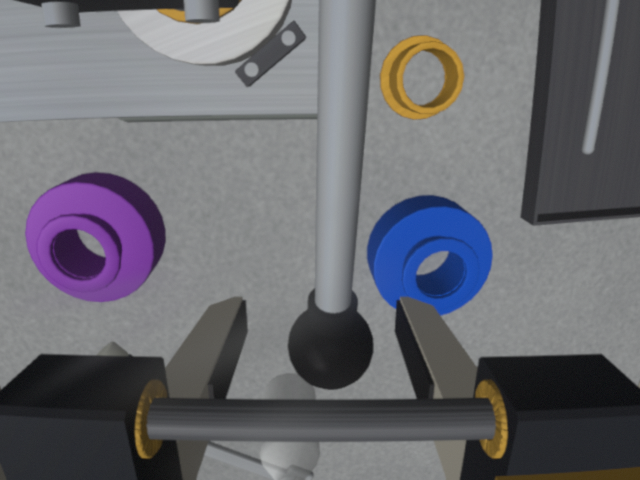

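```bash
python3 - <<'E'
from h import *
import pickle
from plant import robot
w=pickle.load(open("w8.pkl","rb"));s=robot.read_state();M=rot(s["orientation"]);g=s["tool_pos"]-.019*M[:,2]
print(g,proj(w,g),proj(w,g+.005*M[:,0]),proj(w,g+.005*M[:,1]),proj(w,g+.005*M[:,2]))
r=17; print("knob at plane",atz(w,(331,346),g[2]),atz(w,(331,346),.197))
E
```

```text
[ 0.63148938 -0.12941285  0.20157109] [320.18972164 340.70307408] [320.18151986 329.32869352] [333.00293885 340.70721706] [320.22976959 334.32176029]
knob at plane [ 0.635576   -0.13236608  0.20157109] [ 0.63581054 -0.13566126  0.197     ]
```

Emit:
send_rows --targets '[[0.4,[-2,4,0.5],0],[-1,[0,0,0],0],[-1,[0,0,0],0],[-1,[0,0,0],0],[-1,[0,0,0],0],[-1,[0,0,0],0],[-1,[0,0,0],0]]' --newtons 15

```text
t: 20.3
tool_pos: [0.6353, -0.1323, 0.1841]
orientation: [2.216, 2.079, -0.019]
force: [-9.9, 3.0, 1.1]
opening: 0.0333
```

```bash
python3 st.py
```

```text
t 20.3 q [-0.246  0.204  1.474 -0.067  1.385 -0.172] pos [ 0.6353 -0.1323  0.1841] 
X [ 0.066  0.995 -0.079] Y [ 0.996 -0.061  0.066] Z [ 0.061 -0.083 -0.995] F [-9.9  3.   1.1] op 0.0333
```

Emit:
send_rows --targets '[[-1,[-3.8,0,-11.8],0],[-1,[-4.3,1.2,-18.5],0],[-1,[-2.45,1.2,-18.8],0],[-1,[-0.55,1.2,-19],0],[-1,[1.35,1.2,-18.9],0],[-1,[3.25,1.2,-18.7],0],[-1,[5.1,1.2,-18.3],0],[-1,[0,0,0],0]]'

```text
t: 21.1
tool_pos: [0.6358, -0.1237, 0.3128]
orientation: [2.212, 2.076, -0.014]
force: [-8.3, -0.4, 0.3]
opening: 0.0328
```

```bash
cat > lv.py <<'E'
from plant import robot
from h import *
s=robot.read_state();M=rot(s["orientation"]);g=s["tool_pos"]-.019*M[:,2]
d=g-np.array([.5844,.0265,0]);c,sn=np.cos(.061),-np.sin(.061)
pv=np.array([c*d[0]+sn*d[1],-sn*d[0]+c*d[1],d[2]])
y,z=pv[1]-.028,pv[2]-.25
F=s["force"];Fp=np.array([c*F[0]+sn*F[1],-sn*F[0]+c*F[1],F[2]])
th=np.arctan2(-z,-y);tg=np.array([np.sin(th)*1,-np.cos(th)]) # dir of increasing theta in (y,z)
print("t",round(s["t"],2),"grasp press",(pv*1000).round(1),"theta",th.round(3),"rad",np.hypot(y,z).round(4),"Fpress",Fp.round(1),"resist",round(-(Fp[1]*tg[0]+Fp[2]*tg[1]),1),"op",round(s["opening"],4),"q",s["q"].round(2),"X",M[:,0].round(3),"Z",M[:,2].round(3))
E
python3 lv.py
```

```text
t 21.1 grasp press [  59.1 -145.2  331.7] theta -0.44 rad 0.1915 Fpress [-8.2 -0.9  0.3] resist -0.1 op 0.0328 q [-0.23  0.16  1.29 -0.07  1.61 -0.17] X [ 0.066  0.995 -0.081] Z [ 0.067 -0.085 -0.994]
```

Emit:
send_rows --targets '[[-1,[-6.3,-1.9,21.9],0],[-1,[-3.2,-1.2,18.7],0],[-1,[-1.3,-1.2,18.9],0],[-1,[0.6,-1.3,19],0],[-1,[2.5,-1.3,18.8],0],[-1,[4.4,-1.2,18.5],0],[-1,[6.2,-1.2,17.9],0],[-1,[8,-1.2,17.3],0],[-1,[9.6,-1.1,16.3],0],[-1,[11.2,-1.1,15.3],0],[-1,[2.5,-0.2,3],0],[-1,[0,0,0],0]]'

```text
t: 22.3
tool_pos: [0.6371, -0.1043, 0.1206]
orientation: [2.214, 2.079, -0.017]
force: [-8.1, 2.1, 0.7]
opening: 0.0329
```

```bash
python3 lv.py; python3 wv.py scene s9; python3 - <<'E'
import pickle,cv2
c=pickle.load(open("s9.pkl","rb"))
a=c["color"][150:320,250:430,::-1];cv2.imwrite("pics/s9z.png",cv2.resize(a,None,fx=3.5,fy=3.5,interpolation=cv2.INTER_CUBIC))
E
```

```text
t 22.3 grasp press [  59.3 -125.9  139.5] theta 0.623 rad 0.1894 Fpress [-8.2  1.6  0.7] resist -0.4 op 0.0329 q [-0.2   0.24  1.55 -0.07  1.27 -0.12] X [ 0.065  0.995 -0.08 ] Z [ 0.064 -0.084 -0.994]
```

View pics/s9z.png

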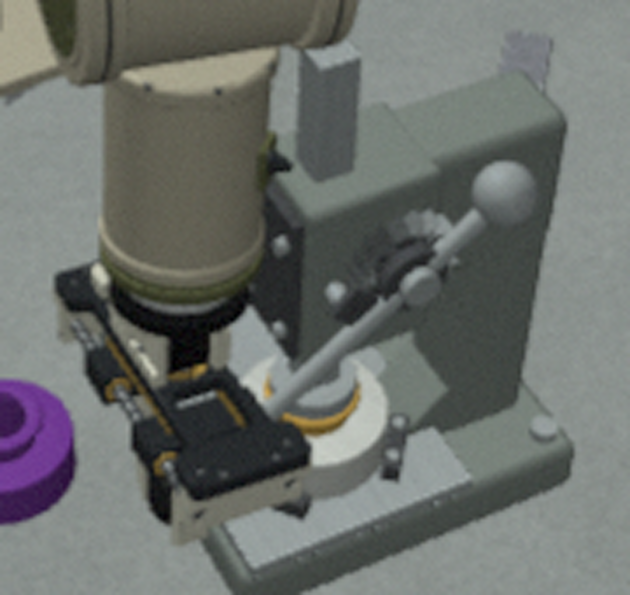

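Emit:
send_rows --targets '[[-1,[-2.5,0.2,-3],0],[-1,[-11.2,1.1,-15.3],0],[-1,[-9.6,1.1,-16.3],0],[-1,[-8,1.2,-17.3],0],[-1,[-6.2,1.2,-17.9],0],[-1,[-4.4,1.2,-18.5],0],[-1,[-2.5,1.3,-18.8],0],[-1,[-0.6,1.3,-19],0],[-1,[1.3,1.2,-18.9],0],[-1,[3.2,1.2,-18.7],0],[-1,[6.3,1.5,-21],0],[-1,[0,0,0],0]]'

```text
t: 23.55
tool_pos: [0.6356, -0.1249, 0.3143]
orientation: [2.211, 2.073, -0.013]
force: [-10.9, -1.5, 1.8]
opening: 0.033
```

```bash
python3 lv.py; python3 wv.py scene s10; python3 - <<'E'
import pickle,cv2
c=pickle.load(open("s10.pkl","rb"))
a=c["color"][150:320,250:430,::-1];cv2.imwrite("pics/s10z.png",cv2.resize(a,None,fx=3.5,fy=3.5,interpolation=cv2.INTER_CUBIC))
E
```

```text
t 23.55 grasp press [  58.9 -146.5  333.1] theta -0.445 rad 0.1933 Fpress [-10.8  -2.2   1.8] resist 0.7 op 0.033 q [-0.23  0.16  1.29 -0.07  1.61 -0.17] X [ 0.067  0.994 -0.081] Z [ 0.069 -0.086 -0.994]
```

View pics/s10z.png

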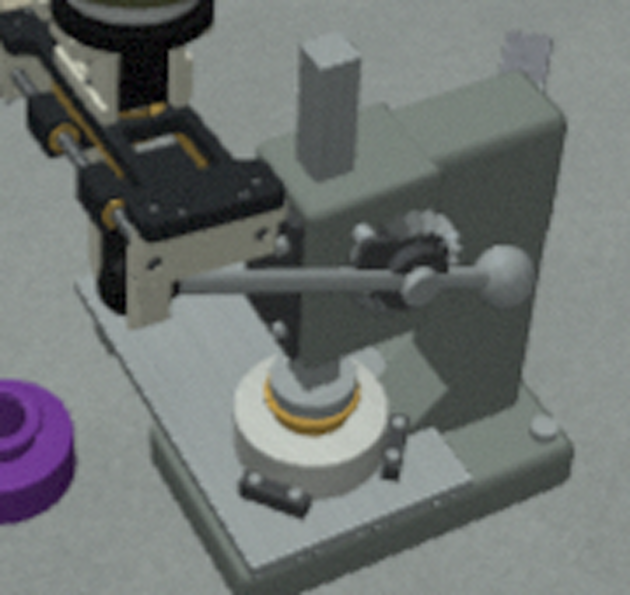

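Emit:
send_rows --targets '[[-1,[-6.3,-2.2,21.9],0],[-1,[-3.2,-1.2,18.7],0],[-1,[-1.3,-1.2,18.9],0],[-1,[0.6,-1.3,19],0]]'

```text
t: 24.0
tool_pos: [0.6345, -0.1418, 0.2332]
orientation: [2.213, 2.074, -0.013]
force: [-7.8, 5.4, 3.7]
opening: 0.0332
```

```bash
python3 lv.py
```

```text
t 24.0 grasp press [  58.9 -163.4  252.1] theta -0.011 rad 0.1914 Fpress [-8.1  4.9  3.7] resist 3.7 op 0.0332 q [-0.26  0.18  1.42 -0.07  1.46 -0.19] X [ 0.067  0.994 -0.081] Z [ 0.068 -0.085 -0.994]
```

Emit:
send_rows --targets '[[-1,[1,-0.7,9.4],0],[-1,[1.5,-0.7,9.4],0]]'

```text
t: 24.2
tool_pos: [0.6346, -0.1405, 0.2137]
orientation: [2.213, 2.075, -0.014]
force: [-8.6, 2.7, 4.4]
opening: 0.0331
```

```bash
python3 lv.py
```

```text
t 24.2 grasp press [  58.9 -162.1  232.6] theta 0.091 rad 0.1909 Fpress [-8.8  2.2  4.4] resist 4.1 op 0.0331 q [-0.26  0.18  1.44 -0.07  1.43 -0.19] X [ 0.067  0.994 -0.081] Z [ 0.067 -0.085 -0.994]
```

Emit:
send_rows --targets '[[-1,[1.9,-0.7,9.3],0]]'

```text
t: 24.3
tool_pos: [0.6347, -0.1393, 0.2044]
orientation: [2.213, 2.075, -0.014]
force: [-8.9, 2.9, 3.3]
opening: 0.033
```

Emit:
send_rows --targets '[[-1,[2.4,-0.7,9.2],0]]'

```text
t: 24.4
tool_pos: [0.6348, -0.1375, 0.1951]
orientation: [2.213, 2.075, -0.014]
force: [-8.2, 2.9, 3.3]
opening: 0.0334
```

```bash
python3 lv.py
```

```text
t 24.4 grasp press [  59.  -159.1  214. ] theta 0.19 rad 0.1906 Fpress [-8.3  2.4  3.3] resist 2.8 op 0.0334 q [-0.25  0.19  1.47 -0.07  1.4  -0.18] X [ 0.067  0.994 -0.081] Z [ 0.067 -0.085 -0.994]
```

Emit:
send_rows --targets '[[-1,[2.8,-0.6,9],0]]'

```text
t: 24.5
tool_pos: [0.635, -0.1354, 0.1858]
orientation: [2.213, 2.075, -0.014]
force: [-8.5, 3.0, 3.9]
opening: 0.0327
```

Emit:
send_rows --targets '[[-1,[3.3,-0.6,8.9],0]]'

```text
t: 24.6
tool_pos: [0.6352, -0.1327, 0.1766]
orientation: [2.213, 2.075, -0.014]
force: [-9.2, 2.9, 4.7]
opening: 0.0331
```

```bash
python3 lv.py
```

```text
t 24.6 grasp press [  59.  -154.3  195.5] theta 0.29 rad 0.1903 Fpress [-9.3  2.3  4.7] resist 3.8 op 0.0331 q [-0.25  0.2   1.49 -0.07  1.36 -0.17] X [ 0.067  0.995 -0.08 ] Z [ 0.067 -0.085 -0.994]
```

Emit:
send_rows --targets '[[-1,[3.8,-0.6,8.7],0]]'

```text
t: 24.7
tool_pos: [0.6354, -0.1297, 0.1676]
orientation: [2.213, 2.075, -0.014]
force: [-9.8, 3.9, 4.0]
opening: 0.0333
```

Emit:
send_rows --targets '[[-1,[4.2,-0.6,8.5],0]]'

```text
t: 24.8
tool_pos: [0.6356, -0.1261, 0.1587]
orientation: [2.213, 2.075, -0.014]
force: [-10.1, 3.1, 4.6]
opening: 0.0329
```

```bash
python3 lv.py
```

```text
t 24.8 grasp press [  59.1 -147.7  177.6] theta 0.391 rad 0.19 Fpress [-10.3   2.4   4.6] resist 3.3 op 0.0329 q [-0.24  0.21  1.51 -0.07  1.33 -0.16] X [ 0.067  0.995 -0.08 ] Z [ 0.067 -0.085 -0.994]
```

Emit:
send_rows --targets '[[-1,[4.6,-0.6,8.3],0]]'

```text
t: 24.9
tool_pos: [0.6359, -0.1222, 0.15]
orientation: [2.213, 2.075, -0.014]
force: [-10.1, 3.5, 5.5]
opening: 0.0333
```

Emit:
send_rows --targets '[[-1,[5,-0.6,8.1],0]]'

```text
t: 25.0
tool_pos: [0.6362, -0.1178, 0.1415]
orientation: [2.213, 2.076, -0.014]
force: [-10.3, 3.5, 5.2]
opening: 0.0329
```

```bash
python3 lv.py
```

```text
t 25.0 grasp press [  59.1 -139.3  160.4] theta 0.492 rad 0.1898 Fpress [-10.5   2.9   5.2] resist 3.2 op 0.0329 q [-0.22  0.22  1.53 -0.07  1.3  -0.14] X [ 0.067  0.995 -0.08 ] Z [ 0.067 -0.085 -0.994]
```

Emit:
send_rows --targets '[[-1,[5.4,-0.5,7.8],0]]'

```text
t: 25.1
tool_pos: [0.6365, -0.113, 0.1333]
orientation: [2.213, 2.076, -0.014]
force: [-11.4, 4.4, 6.7]
opening: 0.0329
```

Emit:
send_rows --targets '[[-1,[5.8,-0.5,7.5],0]]'

```text
t: 25.2
tool_pos: [0.6369, -0.108, 0.1256]
orientation: [2.213, 2.075, -0.015]
force: [-13.4, 2.9, 10.4]
opening: 0.0326
```

```bash
python3 lv.py
```

```text
t 25.2 grasp press [  59.2 -129.6  144.5] theta 0.59 rad 0.1896 Fpress [-13.5   2.1  10.4] resist 7.5 op 0.0326 q [-0.21  0.24  1.55 -0.07  1.28 -0.12] X [ 0.067  0.995 -0.081] Z [ 0.066 -0.085 -0.994]
```

Emit:
send_rows --targets '[[-1,[0,0,0],0]]'

```text
t: 25.3
tool_pos: [0.6369, -0.1076, 0.1249]
orientation: [2.213, 2.076, -0.015]
force: [-11.8, 1.5, 4.5]
opening: 0.033
```

```bash
python3 lv.py; python3 wv.py scene s11; python3 lv.py; python3 - <<'E'
import pickle,cv2
c=pickle.load(open("s11.pkl","rb"))
a=c["color"][220:320,280:400,::-1];cv2.imwrite("pics/s11z.png",cv2.resize(a,None,fx=6,fy=6,interpolation=cv2.INTER_CUBIC))
E
```

```text
t 25.3 grasp press [  59.2 -129.1  143.8] theta 0.595 rad 0.1896 Fpress [-11.9   0.8   4.5] resist 3.3 op 0.033 q [-0.21  0.24  1.55 -0.07  1.28 -0.12] X [ 0.066  0.995 -0.08 ] Z [ 0.066 -0.085 -0.994]
t 25.35 grasp press [  59.2 -129.3  144.2] theta 0.592 rad 0.1896 Fpress [-10.8   0.8   5.5] resist 4.1 op 0.0333 q [-0.21  0.24  1.55 -0.07  1.28 -0.12] X [ 0.066  0.995 -0.08 ] Z [ 0.066 -0.085 -0.994]
```

View pics/s11z.png

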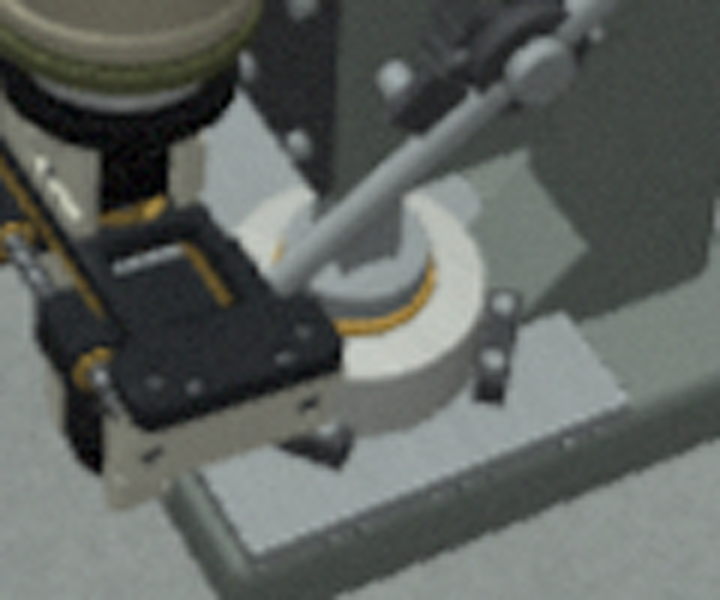

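Emit:
send_rows --targets '[[-1,[-11.2,1.1,-15.3],0],[-1,[-9.6,1.1,-16.3],0],[-1,[-8,1.2,-17.3],0],[-1,[-6.2,1.2,-17.9],0],[-1,[-4.4,1.2,-18.5],0],[-1,[-2.5,1.3,-18.8],0],[-1,[-0.6,1.3,-19],0],[-1,[1.3,1.2,-18.9],0],[-1,[3.2,1.2,-18.7],0],[-1,[6,1.2,-20],0],[-1,[0,0,0],0]]'

```text
t: 26.45
tool_pos: [0.6357, -0.1259, 0.3134]
orientation: [2.209, 2.071, -0.009]
force: [-6.5, -2.7, 1.7]
opening: 0.0332
```

```bash
python3 lv.py; python3 wv.py scene s12; python3 - <<'E'
import pickle,cv2
c=pickle.load(open("s12.pkl","rb"))
a=c["color"][220:320,280:400,::-1];cv2.imwrite("pics/s12z.png",cv2.resize(a,None,fx=6,fy=6,interpolation=cv2.INTER_CUBIC))
E
```

```text
t 26.45 grasp press [  59.  -147.4  332.3] theta -0.439 rad 0.1937 Fpress [-6.3 -3.1  1.7] resist 0.2 op 0.0332 q [-0.24  0.15  1.3  -0.07  1.6  -0.18] X [ 0.068  0.994 -0.082] Z [ 0.073 -0.087 -0.994]
```

View pics/s12z.png

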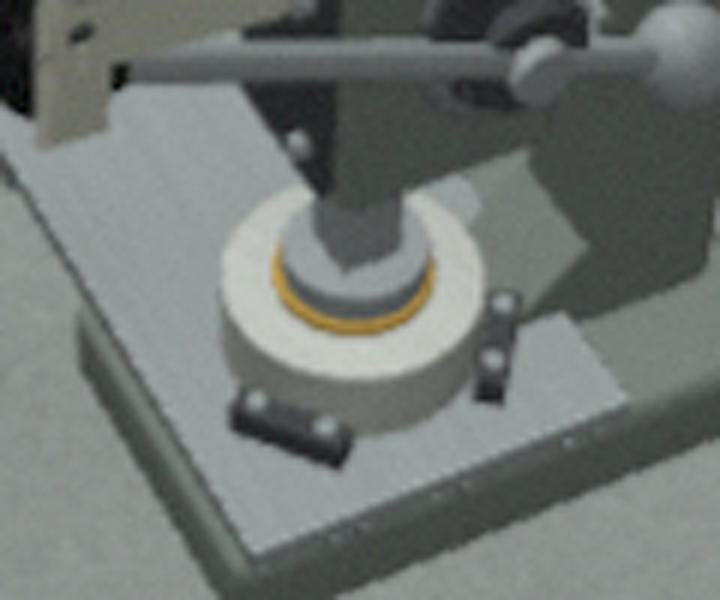

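Emit:
send_rows --targets '[[-1,[-3,-1,9],0]]'

```text
t: 26.6
tool_pos: [0.6353, -0.1299, 0.3033]
orientation: [2.209, 2.071, -0.009]
force: [-3.8, 0.8, 5.4]
opening: 0.0329
```

Emit:
send_rows --targets '[[-1,[-2.5,-0.6,9.1],0]]'

```text
t: 26.7
tool_pos: [0.6352, -0.1332, 0.2933]
orientation: [2.21, 2.071, -0.009]
force: [-4.8, 2.2, 9.2]
opening: 0.0333
```

```bash
python3 lv.py
```

```text
t 26.7 grasp press [  58.9 -154.7  312.2] theta -0.328 rad 0.193 Fpress [-5.   1.9  9.2] resist 9.3 op 0.0333 q [-0.25  0.16  1.33 -0.07  1.56 -0.19] X [ 0.068  0.994 -0.082] Z [ 0.072 -0.086 -0.994]
```

Emit:
send_rows --targets '[[-1,[0,0,0],0]]'

```text
t: 26.8
tool_pos: [0.6351, -0.1336, 0.2919]
orientation: [2.211, 2.071, -0.011]
force: [-3.0, -0.5, 5.5]
opening: 0.0329
```

```bash
python3 lv.py
```

```text
t 26.8 grasp press [  58.9 -155.1  310.8] theta -0.321 rad 0.193 Fpress [-3.  -0.7  5.5] resist 5.0 op 0.0329 q [-0.25  0.16  1.33 -0.07  1.56 -0.19] X [ 0.068  0.994 -0.082] Z [ 0.071 -0.086 -0.994]
```

Emit:
send_rows --targets '[[-1,[0,0,0],0]]'

```text
t: 26.9
tool_pos: [0.6351, -0.1334, 0.2926]
orientation: [2.21, 2.072, -0.01]
force: [-2.9, -0.3, 4.3]
opening: 0.0333
```

Emit:
send_rows --targets '[[-1,[0,0,0],0]]'

```text
t: 27.0
tool_pos: [0.6351, -0.1333, 0.2928]
orientation: [2.21, 2.071, -0.01]
force: [-4.2, -0.2, 5.0]
opening: 0.033
```

```bash
python3 lv.py
```

```text
t 27.0 grasp press [  58.9 -154.9  311.6] theta -0.325 rad 0.193 Fpress [-4.2 -0.4  5. ] resist 4.6 op 0.033 q [-0.25  0.16  1.33 -0.07  1.56 -0.19] X [ 0.068  0.994 -0.082] Z [ 0.072 -0.086 -0.994]
```

Emit:
send_rows --targets '[[-1,[-0.4,-0.1,1.3],0],[-1,[-0.4,-0.1,1.3],0]]'

```text
t: 27.2
tool_pos: [0.6351, -0.134, 0.2907]
orientation: [2.21, 2.072, -0.01]
force: [-5.3, 0.7, 6.8]
opening: 0.0328
```

```bash
python3 lv.py
```

```text
t 27.2 grasp press [  58.9 -155.5  309.5] theta -0.314 rad 0.1929 Fpress [-5.3  0.4  6.8] resist 6.6 op 0.0328 q [-0.25  0.16  1.33 -0.07  1.56 -0.19] X [ 0.067  0.994 -0.081] Z [ 0.072 -0.086 -0.994]
```

Emit:
send_rows --targets '[[-1,[-0.4,-0.1,1.3],0]]'

```text
t: 27.3
tool_pos: [0.6351, -0.1343, 0.2894]
orientation: [2.21, 2.072, -0.009]
force: [-4.3, 1.9, 7.2]
opening: 0.033
```

Emit:
send_rows --targets '[[-1,[-0.4,-0.1,1.3],0]]'

```text
t: 27.4
tool_pos: [0.635, -0.1347, 0.2882]
orientation: [2.21, 2.072, -0.009]
force: [-5.0, 3.0, 7.9]
opening: 0.0328
```

Emit:
send_rows --targets '[[-1,[0,0,0],0]]'

```text
t: 27.5
tool_pos: [0.635, -0.1348, 0.288]
orientation: [2.21, 2.072, -0.009]
force: [-3.5, 2.2, 7.2]
opening: 0.0332
```

Emit:
send_rows --targets '[[-1,[0,0,0],0]]'

```text
t: 27.6
tool_pos: [0.635, -0.1347, 0.288]
orientation: [2.21, 2.072, -0.009]
force: [-4.0, 1.6, 7.5]
opening: 0.0328
```

```bash
python3 lv.py
```

```text
t 27.6 grasp press [  58.9 -156.3  306.9] theta -0.299 rad 0.1929 Fpress [-4.1  1.3  7.5] resist 7.6 op 0.0328 q [-0.25  0.16  1.34 -0.07  1.56 -0.19] X [ 0.067  0.994 -0.081] Z [ 0.072 -0.086 -0.994]
```

Emit:
send_rows --targets '[[-1,[2,0.6,-9.3],0],[-1,[2.6,0.6,-9.1],0],[-1,[1.7,0.3,-5],0],[-1,[0,0,0],0]]'

```text
t: 28.0
tool_pos: [0.6354, -0.127, 0.31]
orientation: [2.21, 2.071, -0.012]
force: [1.4, -7.7, 4.4]
opening: 0.033
```

```bash
python3 lv.py
```

```text
t 28.0 grasp press [  58.9 -148.5  328.9] theta -0.42 rad 0.1933 Fpress [ 1.9 -7.6  4.4] resist 0.9 op 0.033 q [-0.24  0.15  1.3  -0.07  1.6  -0.18] X [ 0.068  0.994 -0.083] Z [ 0.071 -0.088 -0.994]
```

Emit:
send_rows --targets '[[-1,[-1,0,-0.5],0],[0.4,[0,0,0],0],[0.4,[0,0,0],0],[0.4,[0,0,0],0],[0.4,[0,0,0],0],[0.4,[0,0,0],0]]'

```text
t: 28.6
tool_pos: [0.6342, -0.1263, 0.3069]
orientation: [2.213, 2.077, -0.014]
force: [0.0, -0.8, 0.4]
opening: 0.0642
```

```bash
python3 lv.py; python3 wv.py wrist w13
```

```text
t 28.6 grasp press [  57.7 -148.   325.7] theta -0.406 rad 0.1916 Fpress [ 0.1 -0.8  0.4] resist 0.0 op 0.0642 q [-0.24  0.16  1.3  -0.07  1.6  -0.18] X [ 0.066  0.995 -0.08 ] Z [ 0.066 -0.084 -0.994]
```

View pics/w13.png

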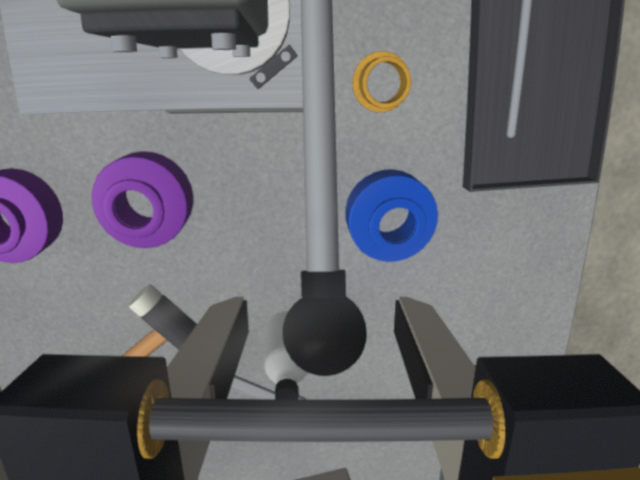

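The knob stands free between the open jaws. I retreat upward, then to the side.

Emit:
send_rows --targets '[[0.4,[0,0,-10],0],[0.4,[0,0,-25],0],[0.4,[0,0,-35],0],[0.4,[0,0,-40],0],[0.4,[-30,-20,-10],0],[0.4,[-40,-30,0],0],[0.4,[-40,-30,0],0],[0.4,[-40,-30,0],0],[0.4,[-40,-30,0],0],[0.4,[-40,-30,0],0],[0.4,[0,0,0],0]]'

```text
t: 29.75
tool_pos: [0.4379, -0.3391, 0.434]
orientation: [2.218, 2.067, -0.017]
force: [0.6, -0.5, 0.1]
opening: 0.0649
```

```bash
python3 st.py; python3 wv.py scene s14; python3 wv.py top t14; python3 - <<'E'
import pickle,cv2
c=pickle.load(open("s14.pkl","rb"))
a=c["color"][150:320,220:430,::-1];cv2.imwrite("pics/s14z.png",cv2.resize(a,None,fx=3.7,fy=3.5,interpolation=cv2.INTER_CUBIC))
a=c["color"][230:300,290:380,::-1];cv2.imwrite("pics/s14y.png",cv2.resize(a,None,fx=8,fy=8,interpolation=cv2.INTER_CUBIC))
E
```

```text
t 29.75 q [-0.738 -0.085  1.322 -0.021  1.797 -0.673] pos [ 0.4379 -0.3391  0.434 ] 
X [ 0.073  0.994 -0.083] Y [ 0.995 -0.067  0.072] Z [ 0.066 -0.087 -0.994] F [ 0.6 -0.5  0.1] op 0.0649
```

View pics/s14z.png

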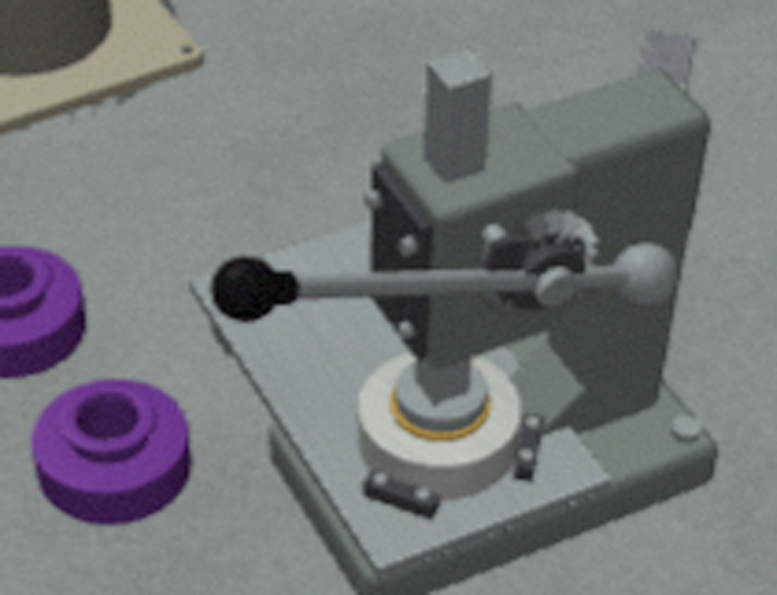

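View pics/s14y.png

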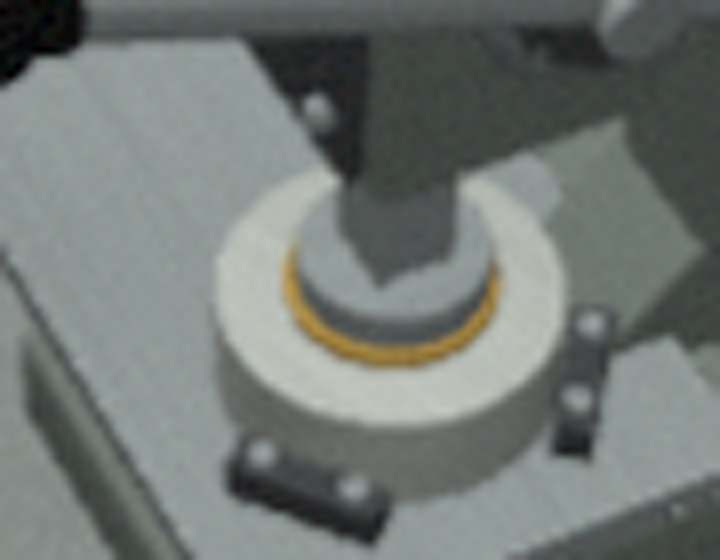

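View pics/t14.png

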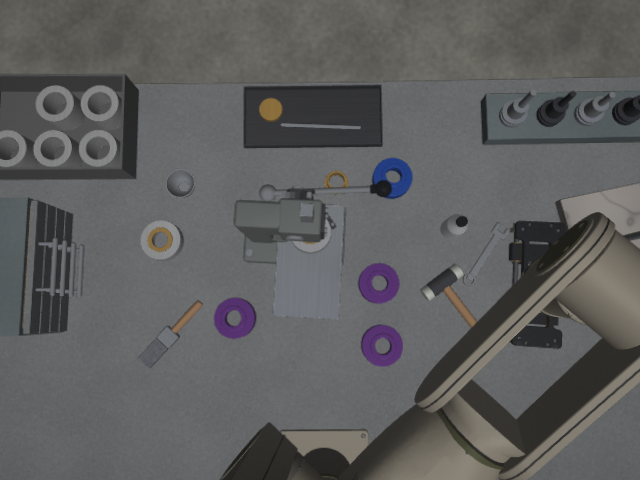

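```bash
python3 - <<'E'
from fit import *
c=pickle.load(open("s14.pkl","rb"));P=[.5844,.0265,-.061]
a=np.linspace(0,2*np.pi,361)
def low(r,z): 
    q=np.array([proj(c,T(P,(r*np.cos(x),r*np.sin(x),z))) for x in a]); i=q[:,1].argmax(); return ((q[i]-[290,230]+.5)*8).round(0), ((np.array([q[:,0].min(),q[:,0].max()])-290+.5)*8).round(0)
for n,r,z in(("ring bottom",50,55),("ring top",50,91),("flange at seat",31,91),("flange 2mm up",31,93),("flange 5 up",31,96),("nose seat",28,96)): print(n,low(r,z))
E
```

```text
ring bottom (array([392., 504.]), array([210., 559.]))
ring top (array([396., 423.]), array([211., 567.]))
flange at seat (array([393., 369.]), array([279., 499.]))
flange 2mm up (array([394., 364.]), array([279., 500.]))
flange 5 up (array([394., 357.]), array([279., 500.]))
nose seat (array([394., 349.]), array([290., 490.]))
```

The projected home ring (top edge row 423, span 211–567) and seated flange match the picture. I hand the job in.

```bash
python3 -c "
from plant import ticket
print(ticket.close_job())"; python3 st.py
```

```text
the job is handed in; nothing more can be done
None
the job is handed in; nothing more can be done
```

The job is done and handed in at about 30 s of robot time: the ring is home in the V-stop and the bush is pressed in until the lever went firm.

**What I did**
- **Ring:** The moves offer no tilt command, so I drove the arm to its reach limit to tilt the gripper back about 20°. I then slid the ring along the table until it stopped firm in the V-stop, at about 44 N of push.
- **Bush:** I took out most of the tilt and gripped the lever knob. Two full strokes came first, with the resistance rising at the end of the second. A short third stroke went firm almost at once, and I stopped at about 7.5 N at the knob, held still. By the figures given that is roughly 85–95 N at the ram.
- **Finish:** I raised the lever to its upper stop, let go and moved the arm clear.

**Last checks**
- **Ring position:** In the last scene picture the ring lies where a ring fully home should appear, to within 1–2 mm.
- **Flange:** It appears to sit on the ring, but the picture can only show this to about 1–2 mm. The firm feel of the lever is the main evidence.
- **Rest of the bench:** The lever is raised. In the last top picture the other things appear to be where they were, though the arm hid part of the right side.

**What was less clean**
- **First approach:** The fingertip briefly pressed on the ring's rim with about 20 N before I backed off. I saw no effect on the ring.
- **Third stroke:** One reading while moving was 9.3 N, about 105 N at the ram by the given figures. That is above the 60–100 N firm-seat range but under the 130 N limit. It fell to about 5 N when held, so I took it as mostly due to the motion.

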